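# Load a hub and tube cartons onto the delivery board

## Task

Load this order on the motorcycle's carrier board. First lower the heavy iron hub over the four studs, barrel up, so that its flange sits fully home on the steel plate; then lay four of the cartons flat on the yellow pinwheel patches, lay the plywood sheet squarely over that layer with its blue side up, and lay every carton that is left flat on the blue patches of the sheet, any of them. Leave the pump, tyre lever, brass adaptor and red clip where they are.

Things in the scene. Friction and masses are not known exactly. Their poses are not given: they have to be found in the camera images.
- board: Fixed wooden carrier board, 360 (x) x 190 x 22 mm; origin under its centre, x pointing from the painted pattern to the studs. Round a point 85 mm to -x of its middle, four yellow patches, 120 x 40 mm, form a pinwheel, 6 mm between neighbours, with an 86 mm square empty middle. 90 mm to +x of its middle is the centre of a steel plate, 128 x 128 x 6 mm, with four studs.
- hub_place (a point): Where hub_mid belongs with the hub fully home: on the axis between the four studs, 35 mm above the top of the steel plate (63 mm above the board's underside). Studs: 10 mm thick, 29 mm tall above the plate, the top 7 mm tapering to 4.4 mm, each 45 mm from this axis, at 45, 135, 225 and 315 degrees from the board's x. Axes as the board's.
- sheet_place (a point): Where the middle of the separator sheet belongs: over the centre of the pinwheel, 66 mm above the board's underside (mid-thickness of a sheet lying on one layer of cartons). Axes as the board's.
- hub_mid (a point): Middle of the dark iron hub shell, on its axis, 35 mm above its underside; stands barrel up (z), 0.6 to 0.86 kg. Flange at the foot: 12 mm thick, 34 mm radius, with four ears (14 mm radius) each with a 14 mm through hole 45 mm from the axis, at 45, 135, 225, 315 degrees from the hub's x. Above it a plain round barrel 46 mm thick, to 70 mm height, with a cone at its foot up to 21 mm.
- sheet_mid (a point): Middle of the plywood sheet, 166 x 166 x 8 mm, 0.13 kg, flat on the bench. Two hand slots, 52 mm long (x), 30 mm wide (y), leave a web 26 mm wide through the middle along x: pinch the web in y, a finger in each slot. On its upper face four blue 120 x 40 mm patches in a pinwheel, mirror image of the yellow one; the same after each quarter turn.
- slot1 (a point): Centre of a carton lying on a yellow patch of the board (20 mm above the deck); this patch's long side runs along the board's x. Axes as the board's.
- slot2 (a point): Centre of a carton lying on a yellow patch of the board (20 mm above the deck); this patch's long side runs along the board's y. Axes as the board's.
- slot3 (a point): Centre of a carton lying on a yellow patch of the board (20 mm above the deck); this patch's long side runs along the board's x. Axes as the board's.
- slot4 (a point): Centre of a carton lying on a yellow patch of the board (20 mm above the deck); this patch's long side runs along the board's y. Axes as the board's.
- top1 (a point): Centre of a carton lying on a blue patch of the sheet once the sheet is in place on the first layer (90 mm above the board's underside); long side along the board's x. Axes as the board's.
- top2 (a point): Centre of a carton lying on a blue patch of the sheet once the sheet is in place on the first layer (90 mm above the board's underside); long side along the board's y. Axes as the board's.
- top3 (a point): Centre of a carton lying on a blue patch of the sheet once the sheet is in place on the first layer (90 mm above the board's underside); long side along the board's x. Axes as the board's.
- top4 (a point): Centre of a carton lying on a blue patch of the sheet once the sheet is in place on the first layer (90 mm above the board's underside); long side along the board's y. Axes as the board's.
- c1_mid (a point): Middle of a brown inner-tube carton with a red band round one end, 120 (its x) x 40 x 40 mm, 0.09 kg; all cartons are alike. Starts in a row on a pale piece of cardboard (3 mm thick, fixed), neighbours 70 mm apart.
- c2_mid (a point): Middle of a brown inner-tube carton with a red band round one end, 120 (its x) x 40 x 40 mm, 0.09 kg; all cartons are alike. Starts in a row on a pale piece of cardboard (3 mm thick, fixed), neighbours 70 mm apart.
- c3_mid (a point): Middle of a brown inner-tube carton with a red band round one end, 120 (its x) x 40 x 40 mm, 0.09 kg; all cartons are alike. Starts in a row on a pale piece of cardboard (3 mm thick, fixed), neighbours 70 mm apart.
- c4_mid (a point): Middle of a brown inner-tube carton with a red band round one end, 120 (its x) x 40 x 40 mm, 0.09 kg; all cartons are alike. Starts in a row on a pale piece of cardboard (3 mm thick, fixed), neighbours 70 mm apart.
- c5_mid (a point): Middle of a brown inner-tube carton with a red band round one end, 120 (its x) x 40 x 40 mm, 0.09 kg; all cartons are alike. Absent in some starts (then None); if there, starts lying on top of carton c1.
- c6_mid (a point): Middle of a brown inner-tube carton with a red band round one end, 120 (its x) x 40 x 40 mm, 0.09 kg; all cartons are alike. Absent in some starts (then None); if there, starts lying on top of carton c2.
- c7_mid (a point): Middle of a brown inner-tube carton with a red band round one end, 120 (its x) x 40 x 40 mm, 0.09 kg; all cartons are alike. Absent in some starts (then None); if there, starts lying on top of carton c3.
- foot_pump: Old blue foot pump, 270 x 100 x 119 mm, origin under its middle. Not part of the job: leave it.
- tyre_lever: Flat steel tyre lever, 190 x 24 x 7 mm, origin under its middle. Leave it.
- adaptor: Small brass valve adaptor, 15 mm thick, 22 mm tall, origin under its middle. Leave it.
- clip: Dented red plastic mudguard clip, 60 x 28 x 24 mm, origin under its middle. Leave it.

How it is judged:
On the way, in this order (a step that is already met when the one before it is completed fails the run):
1. the hub sits fully home over the four studs (distance between hub_mid and hub_place below 0.006 m and angle between hub_mid's own z axis and vertical below 0.06 rad), for 0.3 s.
2. four cartons lie on the four yellow patches (distance between any of c1_mid, c2_mid, c3_mid, c4_mid, c5_mid, c6_mid, c7_mid and slot1 below 0.015 m and distance between any of c1_mid, c2_mid, c3_mid, c4_mid, c5_mid, c6_mid, c7_mid and slot2 below 0.015 m and distance between any of c1_mid, c2_mid, c3_mid, c4_mid, c5_mid, c6_mid, c7_mid and slot3 below 0.015 m and distance between any of c1_mid, c2_mid, c3_mid, c4_mid, c5_mid, c6_mid, c7_mid and slot4 below 0.015 m), for 0.3 s.
3. the sheet lies squarely on the first layer (distance between sheet_mid and sheet_place below 0.015 m and angle between sheet_mid's own z axis and vertical below 0.06 rad and (angle between the x axis of sheet_mid and the x axis of sheet_place, either way round below 0.15 rad or angle between the x axis of sheet_mid and the y axis of sheet_place, either way round below 0.15 rad)), for 0.3 s.
At the end, for the whole second after the job is handed in: Hub home on the plate (centre within 6 mm, tilt under 0.06 rad); a carton on each yellow patch; the sheet on them within 15 mm and 0.15 rad of square; every other carton on a blue patch place; cartons within 15 mm and 0.15 rad of their places; all at rest (all of step 1 and all of step 2 and all of step 3 and ((distance between c1_mid and slot1 below 0.015 m and angle between the x axis of c1_mid and the x axis of slot1, either way round below 0.15 rad) or (distance between c1_mid and slot2 below 0.015 m and angle between the x axis of c1_mid and the y axis of slot2, either way round below 0.15 rad) or (distance between c1_mid and slot3 below 0.015 m and angle between the x axis of c1_mid and the x axis of slot3, either way round below 0.15 rad) or (distance between c1_mid and slot4 below 0.015 m and angle between the x axis of c1_mid and the y axis of slot4, either way round below 0.15 rad) or (distance between c1_mid and top1 below 0.015 m and angle between the x axis of c1_mid and the x axis of top1, either way round below 0.15 rad) or (distance between c1_mid and top2 below 0.015 m and angle between the x axis of c1_mid and the y axis of top2, either way round below 0.15 rad) or (distance between c1_mid and top3 below 0.015 m and angle between the x axis of c1_mid and the x axis of top3, either way round below 0.15 rad) or (distance between c1_mid and top4 below 0.015 m and angle between the x axis of c1_mid and the y axis of top4, either way round below 0.15 rad)) and ((distance between c2_mid and slot1 below 0.015 m and angle between the x axis of c2_mid and the x axis of slot1, either way round below 0.15 rad) or (distance between c2_mid and slot2 below 0.015 m and angle between the x axis of c2_mid and the y axis of slot2, either way round below 0.15 rad) or (distance between c2_mid and slot3 below 0.015 m and angle between the x axis of c2_mid and the x axis of slot3, either way round below 0.15 rad) or (distance between c2_mid and slot4 below 0.015 m and angle between the x axis of c2_mid and the y axis of slot4, either way round below 0.15 rad) or (distance between c2_mid and top1 below 0.015 m and angle between the x axis of c2_mid and the x axis of top1, either way round below 0.15 rad) or (distance between c2_mid and top2 below 0.015 m and angle between the x axis of c2_mid and the y axis of top2, either way round below 0.15 rad) or (distance between c2_mid and top3 below 0.015 m and angle between the x axis of c2_mid and the x axis of top3, either way round below 0.15 rad) or (distance between c2_mid and top4 below 0.015 m and angle between the x axis of c2_mid and the y axis of top4, either way round below 0.15 rad)) and ((distance between c3_mid and slot1 below 0.015 m and angle between the x axis of c3_mid and the x axis of slot1, either way round below 0.15 rad) or (distance between c3_mid and slot2 below 0.015 m and angle between the x axis of c3_mid and the y axis of slot2, either way round below 0.15 rad) or (distance between c3_mid and slot3 below 0.015 m and angle between the x axis of c3_mid and the x axis of slot3, either way round below 0.15 rad) or (distance between c3_mid and slot4 below 0.015 m and angle between the x axis of c3_mid and the y axis of slot4, either way round below 0.15 rad) or (distance between c3_mid and top1 below 0.015 m and angle between the x axis of c3_mid and the x axis of top1, either way round below 0.15 rad) or (distance between c3_mid and top2 below 0.015 m and angle between the x axis of c3_mid and the y axis of top2, either way round below 0.15 rad) or (distance between c3_mid and top3 below 0.015 m and angle between the x axis of c3_mid and the x axis of top3, either way round below 0.15 rad) or (distance between c3_mid and top4 below 0.015 m and angle between the x axis of c3_mid and the y axis of top4, either way round below 0.15 rad)) and ((distance between c4_mid and slot1 below 0.015 m and angle between the x axis of c4_mid and the x axis of slot1, either way round below 0.15 rad) or (distance between c4_mid and slot2 below 0.015 m and angle between the x axis of c4_mid and the y axis of slot2, either way round below 0.15 rad) or (distance between c4_mid and slot3 below 0.015 m and angle between the x axis of c4_mid and the x axis of slot3, either way round below 0.15 rad) or (distance between c4_mid and slot4 below 0.015 m and angle between the x axis of c4_mid and the y axis of slot4, either way round below 0.15 rad) or (distance between c4_mid and top1 below 0.015 m and angle between the x axis of c4_mid and the x axis of top1, either way round below 0.15 rad) or (distance between c4_mid and top2 below 0.015 m and angle between the x axis of c4_mid and the y axis of top2, either way round below 0.15 rad) or (distance between c4_mid and top3 below 0.015 m and angle between the x axis of c4_mid and the x axis of top3, either way round below 0.15 rad) or (distance between c4_mid and top4 below 0.015 m and angle between the x axis of c4_mid and the y axis of top4, either way round below 0.15 rad)) and ((distance between c5_mid and slot1 below 0.015 m and angle between the x axis of c5_mid and the x axis of slot1, either way round below 0.15 rad) or (distance between c5_mid and slot2 below 0.015 m and angle between the x axis of c5_mid and the y axis of slot2, either way round below 0.15 rad) or (distance between c5_mid and slot3 below 0.015 m and angle between the x axis of c5_mid and the x axis of slot3, either way round below 0.15 rad) or (distance between c5_mid and slot4 below 0.015 m and angle between the x axis of c5_mid and the y axis of slot4, either way round below 0.15 rad) or (distance between c5_mid and top1 below 0.015 m and angle between the x axis of c5_mid and the x axis of top1, either way round below 0.15 rad) or (distance between c5_mid and top2 below 0.015 m and angle between the x axis of c5_mid and the y axis of top2, either way round below 0.15 rad) or (distance between c5_mid and top3 below 0.015 m and angle between the x axis of c5_mid and the x axis of top3, either way round below 0.15 rad) or (distance between c5_mid and top4 below 0.015 m and angle between the x axis of c5_mid and the y axis of top4, either way round below 0.15 rad)) and ((distance between c6_mid and slot1 below 0.015 m and angle between the x axis of c6_mid and the x axis of slot1, either way round below 0.15 rad) or (distance between c6_mid and slot2 below 0.015 m and angle between the x axis of c6_mid and the y axis of slot2, either way round below 0.15 rad) or (distance between c6_mid and slot3 below 0.015 m and angle between the x axis of c6_mid and the x axis of slot3, either way round below 0.15 rad) or (distance between c6_mid and slot4 below 0.015 m and angle between the x axis of c6_mid and the y axis of slot4, either way round below 0.15 rad) or (distance between c6_mid and top1 below 0.015 m and angle between the x axis of c6_mid and the x axis of top1, either way round below 0.15 rad) or (distance between c6_mid and top2 below 0.015 m and angle between the x axis of c6_mid and the y axis of top2, either way round below 0.15 rad) or (distance between c6_mid and top3 below 0.015 m and angle between the x axis of c6_mid and the x axis of top3, either way round below 0.15 rad) or (distance between c6_mid and top4 below 0.015 m and angle between the x axis of c6_mid and the y axis of top4, either way round below 0.15 rad)) and ((distance between c7_mid and slot1 below 0.015 m and angle between the x axis of c7_mid and the x axis of slot1, either way round below 0.15 rad) or (distance between c7_mid and slot2 below 0.015 m and angle between the x axis of c7_mid and the y axis of slot2, either way round below 0.15 rad) or (distance between c7_mid and slot3 below 0.015 m and angle between the x axis of c7_mid and the x axis of slot3, either way round below 0.15 rad) or (distance between c7_mid and slot4 below 0.015 m and angle between the x axis of c7_mid and the y axis of slot4, either way round below 0.15 rad) or (distance between c7_mid and top1 below 0.015 m and angle between the x axis of c7_mid and the x axis of top1, either way round below 0.15 rad) or (distance between c7_mid and top2 below 0.015 m and angle between the x axis of c7_mid and the y axis of top2, either way round below 0.15 rad) or (distance between c7_mid and top3 below 0.015 m and angle between the x axis of c7_mid and the x axis of top3, either way round below 0.15 rad) or (distance between c7_mid and top4 below 0.015 m and angle between the x axis of c7_mid and the y axis of top4, either way round below 0.15 rad)) and linear speed of each of hub, sheet, c1, c2, c3, c4, c5, c6, c7 below 0.02 m/s); the robot touches nothing.
It fails at once if the foot pump is shifted by more than 4 cm (distance of foot_pump from where it was at the start of the episode above 0.04 m).
It fails at once if the tyre lever is shifted by more than 4 cm (distance of tyre_lever from where it was at the start of the episode above 0.04 m).
It fails at once if the adaptor is shifted by more than 4 cm (distance of adaptor from where it was at the start of the episode above 0.04 m).
It fails at once if the clip is shifted by more than 4 cm (distance of clip from where it was at the start of the episode above 0.04 m).
Of c5, c6, c7 only 1 to 3 are there at a start; the rules pass over those that are not, and their reading is None.
At some moment in a run one of hub, sheet may be knocked a few centimetres aside while the robot is not near it.
Once in a run the grip may slacken for a moment while it holds something.
It also fails if it takes over 210 s, if anything falls off the work surface, if the arm or the gripper's body presses on something with over 40 N, if the wrist force passes 120 N, or if a joint passes its speed limit or range.

## Robot

A 6-joint arm with a two-finger parallel gripper is mounted at the origin on the work surface. World frame = base frame: x ahead of the robot, y to its left, z up, the work surface at z = 0. Lengths are in m, angles in rad, forces in N, time in s.
With the tool pointing down it reaches from about 0.3 to 0.775 m from the base axis. Payload 14.6 kg.
Tool frame: the origin (TCP) lies at the very end of the fingers, on their centre line; the grasp point (between the pads) lies 19 mm behind it; z points along the fingers, y is the line along which they close (so a half turn about z gives the same grasp; the last joint's range is limited). The gripper opens to 94 mm and grips with 3 to 60 N. Pads are 16 mm wide; open, the fingers measure 119 mm over their backs; the gripper's body (75 mm by 177 mm) begins 78 mm behind the grasp point.
Start: joints at [-1.385, 0.3, 1.521, -0, 1.321, -0.067], TCP at [0.138, -0.533, 0.205] pointing down, gripper open.
Joint ranges: [-3.03, 3.03], [-0.79, 2.21], [0.23, 2.52], [-1.04, 4.18], [0, 3.07], [-2.55, 2.55]. Speed limits (rad/s): [2.22, 2.22, 2.57, 3.14, 3.14, 3.14].

## Interface

Orientations are given as a unit quaternion [w, x, y, z].
In Python, from cell import manip gives the robot as it stands.
- The arm moves only by the tool servo_tool, never from a script. Its argument "increments" is a list of rows, each a list of 3 entries, a list of its own where there are three numbers: the shift along the world's x, y, z in m, then the turn about the world's z in rad, then the finger opening in m, from 0 to 0.094. A call has exactly 10 rows; each row shifts and turns the commanded pose from where the row before left it; what a row does not reach is not made up. A row lasts 1/12 s, in which the tool goes at most 41.7 mm and 7.16 degrees, less where a joint would pass 70% of its speed; a pose out of reach is approached as far as the arm can. A call with a gripper value outside its range is refused whole. The fingers move at their own pace and stop on an object; the grip force is fixed at half the most. Time passes only in rows, so rows that do not move let the fingers close, or fill a call up. It gives the time, the measured TCP pose, the force, the opening and the grip force at its end, in the units of the state.
- manip.read_state(): the state, without advancing time (a new reading comes with each control period).
- manip.read_camera(name): name is "scene" or "side" or "wrist"; returns a dict with "img" (420x560x3 uint8, red, green, blue), "fovy" (degrees; the focal length in pixels is half the picture's height over the tangent of half this angle, whatever the lens; pixels are square), "cx", "cy" (the principal point, pixels), "world_to_cam" (4x4, takes a point from world to camera coordinates). Camera axes: x right, y up, looking along -z (the intrinsics and any distortion apply to the point x, -y, -z); pixel columns grow to the right and rows downward; lengths in m; the calibration is good to about 2 mm. A picture is of the moment at which its call begins. There is no depth.
- manip.close_job(): hands the job in; it is judged then, once.
The state is a dict: "time_s": time; "qpos": joint angles; "joint_vel": joint speeds; "joint_torque": joint torques, N m; "tcp_pos": TCP position; "eef_rot": TCP orientation; "ft_force": force on the tool from outside, world axes, zero at the start; "wrist_torque": the same for the moment, N m; "finger_gap": opening from 0.0 (shut) to 1.0 (fully open); "grasp_force": force on a finger pad.
Only numpy, scipy, OpenCV 4.12 (cv2) and the standard library are available. Lean on these libraries where they do the work, as an engineer would, in place of code of your own. Each camera call takes 0.05 s, during which the arm holds its last target. There are 200 camera calls.

## Working session

There is one attempt and no reset: what is moved stays moved. The work goes in short steps, Python scripts to look and compute and a tool call to move; the robot and the scene stay as the last step left them, time stands still between calls to the robot, and variables do not carry over. Pictures are saved under pics/ and viewed, at most 14 in all, crops included, and the job is handed in when it is done.

Besides the shell and the picture viewer there is one more tool, called after "Call:" as name(argument=value, ...), one argument or row to a line, values as JSON. servo_tool: Moves the arm, as the interface text tells. Its arguments: {"type":"object","properties":{"increments":{"type":"array"}},"required":["increments"]}

```bash
ls; mkdir -p pics
cat > h.py <<'E'
import numpy as np, cv2
from cell import manip
def cam(n,save=None):
    c=manip.read_camera(n)
    if save: cv2.imwrite('pics/'+save+'.png',c['img'][:,:,::-1])
    return c
def ray(c,u,v):
    f=210/np.tan(np.radians(c['fovy'])/2)
    d=np.array([(u-c['cx'])/f,-(v-c['cy'])/f,-1]); M=np.linalg.inv(np.array(c['world_to_cam']))
    return M[:3,3],M[:3,:3]@d
def pt(c,u,v,z):
    o,d=ray(c,u,v); return o+d*(z-o[2])/d[2]
def px(c,p):
    f=210/np.tan(np.radians(c['fovy'])/2)
    q=(np.array(c['world_to_cam'])@np.r_[p,1])[:3]
    return np.array([c['cx']+f*q[0]/-q[2], c['cy']-f*q[1]/-q[2]])
E
python3 - <<'E'
from h import *
for n in ('scene','side','wrist'):
    c=cam(n,n+'0'); print(n,{k:(np.round(v,3).tolist() if k!='img' else 0) for k,v in c.items()})
a=[cv2.imread(f'pics/{n}0.png') for n in ('scene','side')]
s=manip.read_state(); print(s)
E
```

```text
pics
scene {'img': 0, 'fovy': 42.045, 'cx': 281.861, 'cy': 208.742, 'world_to_cam': [[-0.556, 0.831, 0.008, 0.346], [-0.565, -0.385, 0.73, 0.248], [0.609, 0.401, 0.684, -2.158], [0.0, 0.0, 0.0, 1.0]]}
side {'img': 0, 'fovy': 57.913, 'cx': 281.774, 'cy': 211.032, 'world_to_cam': [[-0.798, -0.602, -0.009, 0.433], [0.3, -0.41, 0.861, -0.243], [-0.522, 0.685, 0.508, -0.902], [0.0, 0.0, 0.0, 1.0]]}
wrist {'img': 0, 'fovy': 60.069, 'cx': 281.358, 'cy': 209.242, 'world_to_cam': [[0.25, -0.968, -0.001, -0.55], [0.942, 0.244, -0.23, 0.024], [0.223, 0.057, 0.973, -0.389], [0.0, 0.0, 0.0, 1.0]]}
{'time_s': 0.15, 'qpos': array([-1.38461462e+00,  3.00366555e-01,  1.52142411e+00,  1.21588112e-06,
        1.32067920e+00, -6.65690554e-02]), 'joint_vel': array([ 0.00138989, -0.00135298, -0.00212779, -0.00060385, -0.00210795,
        0.00043014]), 'joint_torque': array([ 6.76938434e-04, -5.31960011e+01, -3.52822065e+01,  7.08069024e-02,
        2.35572917e-02, -7.39461893e-05]), 'tcp_pos': array([ 0.13751628, -0.53233495,  0.20501008]), 'eef_rot': array([-4.37859103e-04,  9.92025177e-01,  1.26039102e-01, -2.56279974e-05]), 'ft_force': array([ 0.16973576,  0.60848967, -0.03270956]), 'wrist_torque': array([-0.06833476, -0.01447178,  0.05448258]), 'grasp_force': 0.0, 'finger_gap': 1.000008418237803}
```

View pics/scene0.png

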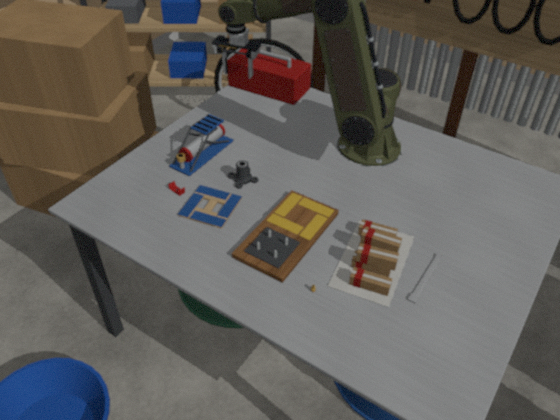

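View pics/side0.png

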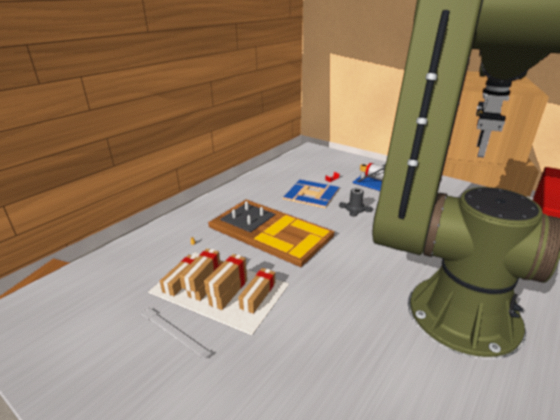

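The scene view shows the hub at (242,176), the sheet at (210,205), the board around (286,233) and four carton piles at (375,258); some piles are double. The side view agrees. I'll locate them roughly, then look with the wrist camera.

Run:
```python
from h import *
c=cam('scene')
for n,u,v,z in [('hubtop',242,164,.07),('sheet',210,205.5,.008),('bdcorner near',234,254,.022),('bd right',274,276,.022),('bd far',337,211,.022),('bd top',294,193,.022),('cardTL',364,222,.003),('cardTR',413,238,.003),('cardBR',390,300,.003),('cardBL',332,283,.003),('adaptor',312,287,.01),('clip',176,187,.01),('pump',202,145,.05),('lev1',434,255,0),('lev2',412,300,0)]:
    print(n,pt(c,u,v,z).round(3))
a=c['img'][200:310,225:425,::-1]; b=cam('side')['img'][235:335,140:300,::-1]
a=cv2.resize(a,(780,429),interpolation=cv2.INTER_CUBIC)
cv2.imwrite('pics/crop1.png',a); cv2.imwrite('pics/crop2.png',cv2.resize(b,(800,500),interpolation=cv2.INTER_CUBIC))
```

```text
hubtop [ 0.445 -0.291  0.07 ]
sheet [ 0.63  -0.294  0.008]
bdcorner near [ 0.772 -0.08   0.022]
bd right [0.775 0.074 0.022]
bd far [0.42  0.089 0.022]
bd top [ 0.425 -0.081  0.022]
cardTL [0.397 0.182 0.003]
cardTR [0.373 0.35  0.003]
cardBR [0.645 0.398 0.003]
cardBL [0.686 0.225 0.003]
adaptor [0.738 0.185 0.01 ]
clip [ 0.624 -0.454  0.01 ]
pump [ 0.418 -0.501  0.05 ]
lev1 [0.402 0.435 0.   ]
lev2 [0.607 0.451 0.   ]
```

View pics/crop2.png

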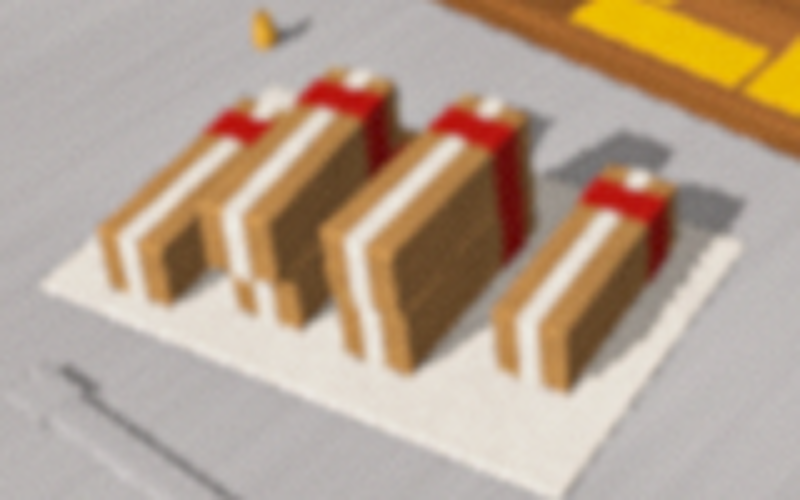

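The side crop shows four piles; the two in the middle are double, so there are six cartons. Now over to the hub.

Call:
servo_tool(
  increments=[
    [[0.031,0.027,0.006],-0.028,0.094],
    [[0.031,0.027,0.006],-0.028,0.094],
    [[0.031,0.027,0.006],-0.028,0.094],
    [[0.031,0.027,0.006],-0.028,0.094],
    [[0.031,0.027,0.006],-0.028,0.094],
    [[0.031,0.027,0.006],-0.028,0.094],
    [[0.031,0.027,0.006],-0.028,0.094],
    [[0.031,0.027,0.006],-0.028,0.094],
    [[0.031,0.027,0.006],-0.029,0.094],
    [[0,0,0],0,0.094],
  ],
)

```text
time_s: 1.08
tcp_pos: [0.4205, -0.2855, 0.2605]
eef_rot: [0.0, 1.0, 0.002, 0.001]
ft_force: [0.2, 0.3, -0.2]
finger_gap: 0.997
grasp_force: 0.0
```

Run:
```python
from h import *
c=cam('wrist'); s=manip.read_state(); print(s['tcp_pos'],s['eef_rot'],s['qpos'],s['time_s'])
np.save('w1.npy',c,allow_pickle=True)
cv2.imwrite('pics/w1.png',cv2.resize(c['img'][:,:,::-1],(784,588)))
```

```text
[ 0.41859969 -0.28734825  0.25977277] [9.52489680e-05 9.99997853e-01 2.04270834e-03 3.35268096e-04] [-6.73867010e-01  1.66541217e-01  1.55840235e+00  2.74155406e-04
  1.41600680e+00  8.92801717e-01] 1.1333
```

View pics/w1.png

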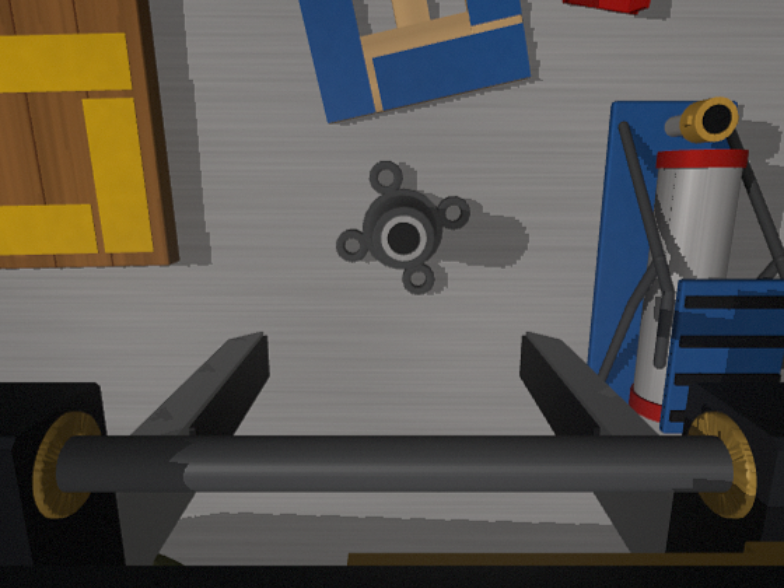

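Wrist view (1.4× scale): hub top centre (404,238), ear holes at (386,177), (453,212), (352,245), (418,278). The sheet is at the top and the pump on the right.

Run:
```python
from h import *
c=np.load('w1.npy',allow_pickle=True).item()
print('top',pt(c,404/1.4,238.5/1.4,.07))
H=np.array([pt(c,u/1.4,v/1.4,.012) for u,v in [(386,177),(453,212),(418,278),(352,245)]])[:,:2]
m=H.mean(0);print('holes mean',m,np.linalg.norm(H-m,axis=1),np.degrees(np.arctan2(*(H-m).T[::-1])))
for n,u,v,z in [('sheet',330,124,.008),('sheetR',530,77,.008),('bdcorner',180,263,.022),('padTR',126,33,.022),('padTR2',131,90,.022),('R tl',83,99,.022),('R br',152,251,.022),('R tr',131,97,.022),('R bl',105,253,.022)]: print(n,pt(c,u/1.4,v/1.4,z).round(4))
```

```text
top [ 0.44103163 -0.29277698  0.07      ]
holes mean [ 0.44214094 -0.29242731] [0.04428549 0.04437325 0.04435909 0.04455388] [  17.88355444  -71.6989166  -161.88252939  108.20521777]
sheet [ 0.5259 -0.2335  0.008 ]
sheetR [ 0.5619 -0.3929  0.008 ]
bdcorner [ 0.4141 -0.1077  0.022 ]
padTR [ 0.5894 -0.0833  0.022 ]
padTR2 [ 0.5491 -0.0825  0.022 ]
R tl [ 0.5424 -0.0446  0.022 ]
R br [ 0.4241 -0.0855  0.022 ]
R tr [ 0.544  -0.0819  0.022 ]
R bl [ 0.4223 -0.0465  0.022 ]
```

Call:
servo_tool(
  increments=[
    [[0.005,-0.0007,-0.0225],-0.094,0.094],
    [[0.005,-0.0007,-0.0225],-0.094,0.094],
    [[0.005,-0.0007,-0.0225],-0.094,0.094],
    [[0.005,-0.0006,-0.0225],-0.094,0.094],
    [[0.0052,-0.0006,-0.0225],-0.094,0.094],
    [[0,0,-0.0225],0,0.094],
    [[0,0,-0.0225],0,0.094],
    [[0,0,-0.0225],0,0.094],
    [[0,0,-0.0225],0,0.094],
    [[0,0,-0.0225],0,0.094],
  ],
)

```text
time_s: 1.97
tcp_pos: [0.4408, -0.2936, 0.0332]
eef_rot: [-0.0, 0.972, -0.233, -0.0]
ft_force: [0.0, -1.0, -0.2]
finger_gap: 0.999
grasp_force: 0.0
```

Call:
servo_tool(
  increments=[
    [[0,0,0],0,0.094],
    [[0,0,0],0,0.04],
    [[0,0,0],0,0.04],
    [[0,0,0],0,0.04],
    [[0,0,0],0,0.04],
    [[0,0,0],0,0.04],
    [[0,0,0],0,0.04],
    [[0,0,0],0,0.04],
    [[0,0,0],0,0.04],
    [[0,0,0],0,0.04],
  ],
)

```text
time_s: 2.8
tcp_pos: [0.4418, -0.2928, 0.0346]
eef_rot: [0.0, 0.972, -0.233, 0.0]
ft_force: [0.0, 0.3, 3.9]
finger_gap: 0.485
grasp_force: 30.0
```

Call:
servo_tool(
  increments=[
    [[0,0,0.03],0,0.04],
    [[0.0143,0.0314,0.02],0.0556,0.04],
    [[0.0143,0.0314,0.02],0.0556,0.04],
    [[0.0143,0.0314,0.02],0.0556,0.04],
    [[0.0143,0.0314,0.02],0.0556,0.04],
    [[0.0143,0.0314,0.02],0.0556,0.04],
    [[0.0143,0.0314,0],0.0556,0.04],
    [[0.0143,0.0314,0],0.0556,0.04],
    [[0.0143,0.0314,0],0.0556,0.04],
    [[0.0143,0.0314,0],0.0556,0.04],
  ],
)

```text
time_s: 3.63
tcp_pos: [0.5704, -0.0085, 0.1637]
eef_rot: [-0.0, 1.0, 0.017, -0.001]
ft_force: [0.4, -0.4, -5.4]
finger_gap: 0.486
grasp_force: 30.0
```

Call:
servo_tool(
  increments=[
    [[0,0,0],0,0.04],
    [[0,0,0],0,0.04],
    [[0,0,0],0,0.04],
    [[0,0,0],0,0.04],
    [[0,0,0],0,0.04],
    [[0,0,0],0,0.04],
    [[0,0,0],0,0.04],
    [[0,0,0],0,0.04],
    [[0,0,0],0,0.04],
    [[0,0,0],0,0.04],
  ],
)

```text
time_s: 4.47
tcp_pos: [0.5704, -0.0103, 0.1645]
eef_rot: [-0.0, 1.0, 0.015, 0.0]
ft_force: [0.6, -0.8, -6.6]
finger_gap: 0.485
grasp_force: 30.0
```

Run:
```python
from h import *
c=cam('wrist'); s=manip.read_state(); print(s['tcp_pos'],s['eef_rot'],s['finger_gap'],s['time_s'])
np.save('w2.npy',c,allow_pickle=True)
cv2.imwrite('pics/w2.png',cv2.resize(c['img'][:,:,::-1],(784,588)))
```

```text
[ 0.57043687 -0.01027575  0.16443731] [ 1.63392412e-06  9.99886635e-01  1.50571545e-02 -1.39359608e-05] 0.482476839241455 4.5167
```

View pics/w2.png

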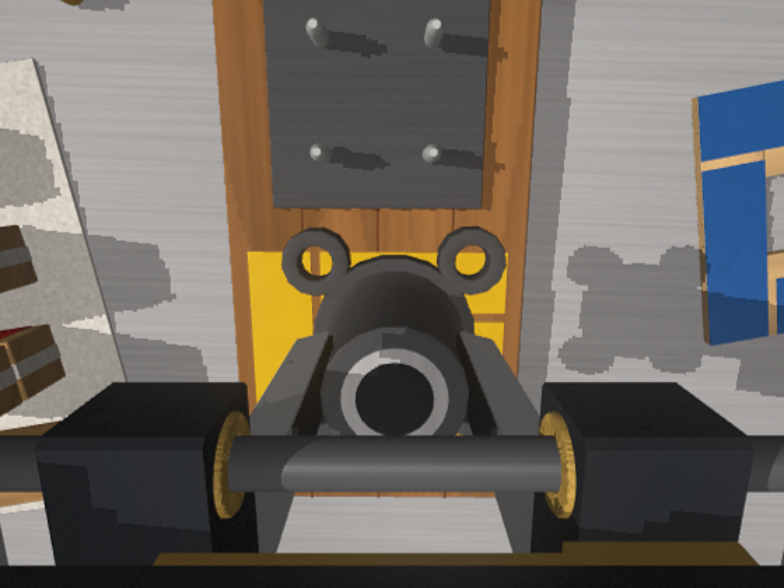

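Stud tips (1.4× scale): (312,23), (435,24), (316,151), (431,152). The held hub's front holes are at (316,261) and (471,261).

Run:
```python
from h import *
c=np.load('w2.npy',allow_pickle=True).item(); k=1.4
S=np.array([pt(c,u/k,v/k,.057) for u,v in [(312,23),(435,24),(316,151),(431,152)]])[:,:2]
print(S,np.linalg.norm(S[0]-S[1]),np.linalg.norm(S[2]-S[3]),np.linalg.norm(S[0]-S[2]),np.linalg.norm(S[1]-S[3]),S.mean(0))
H=np.array([pt(c,u/k,v/k,.142) for u,v in [(316,261),(471,261)]])[:,:2]
print(H,np.linalg.norm(H[0]-H[1]),H.mean(0)-[.0318,0])
a=lambda d:np.degrees(np.arctan2(d[1],d[0]))
print('stud yaw',a(S[0]-S[1])-90,a(S[2]-S[3])-90,a(S[0]-S[2]),a(S[1]-S[3]),'hub',a(H[0]-H[1])-90)
print('hubtop',pt(c,394/k,397/k,.164-.0345+.07))
for n,u,v in [('plTL',265,0),('plBL',273,208),('plBR',490,205)]: print(n,pt(c,u/k,v/k,.028))
```

```text
[[ 0.7106013   0.03604023]
 [ 0.71203876 -0.02714789]
 [ 0.64723121  0.03430284]
 [ 0.64859007 -0.02806899]] 0.06320447060707905 0.062386629980503754 0.06339390596391077 0.06345537239173465 [0.67961533 0.00378155]
[[ 0.60167878  0.02186564]
 [ 0.60355079 -0.04017441]] 0.06206828333459776 [ 0.57081478 -0.00915439]
stud yaw 1.303182419460569 1.2480712494150623 1.5704605860276104 0.831716241690443 hub 1.7283304777936053
hubtop [ 0.5704587  -0.01031484  0.1995    ]
plTL [0.72905476 0.06678473 0.028     ]
plBL [0.6138036  0.06511508 0.028     ]
plBR [ 0.61962388 -0.06761857  0.028     ]
```

Call:
servo_tool(
  increments=[
    [[0.0218,0.0027,0],-0.007,0.04],
    [[0.0218,0.0027,0],0,0.04],
    [[0.0218,0.0027,0],0,0.04],
    [[0.0218,0.0027,0],0,0.04],
    [[0.0218,0.0027,0],0,0.04],
    [[0,0,-0.02],0,0.04],
    [[0,0,-0.02],0,0.04],
    [[0,0,-0.02],0,0.04],
    [[0,0,0],0,0.04],
    [[0,0,0],0,0.04],
  ],
)

```text
time_s: 5.35
tcp_pos: [0.6791, 0.0033, 0.1038]
eef_rot: [-0.0, 1.0, 0.012, -0.001]
ft_force: [0.9, 0.5, -5.4]
finger_gap: 0.485
grasp_force: 30.0
```

Run:
```python
from h import *
c=cam('wrist'); s=manip.read_state(); print(s['tcp_pos'],s['eef_rot'],s['finger_gap'],s['time_s'])
np.save('w3.npy',c,allow_pickle=True)
cv2.imwrite('pics/w3.png',cv2.resize(c['img'][100:350,130:430,::-1],(780,650))[:600])
```

```text
[0.67980061 0.0032593  0.10542094] [9.77958045e-06 9.99932981e-01 1.15713675e-02 3.70002107e-04] 0.48550784036715244 5.4
```

View pics/w3.png

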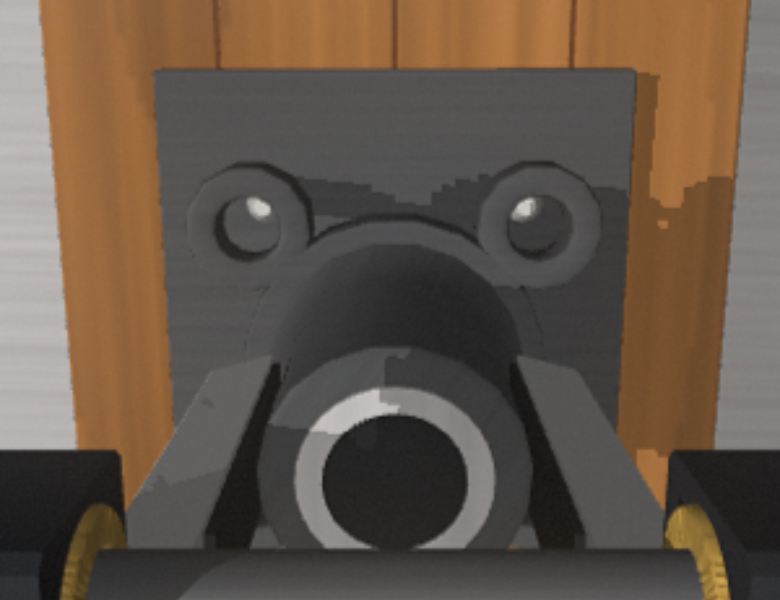

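Stud tips show inside both front holes: tips at about (258,207) and (525,208), hole centres at (247,223) and (540,223) in the 2.6× crop.

Run:
```python
from h import *
c=np.load('w3.npy',allow_pickle=True).item(); k=2.6
f=lambda u,v,z:pt(c,130+u/k,100+v/k,z)[:2]
for z in (.0829,):
  H=np.array([f(247,223,z),f(540,223,z)])
S=np.array([f(258,207,.057),f(525,208,.057)])
print(H,S,S.mean(0)-H.mean(0),np.linalg.norm(H[0]-H[1]),np.linalg.norm(S[0]-S[1]))
```

```text
[[ 0.71111859  0.03543678]
 [ 0.71258335 -0.02719173]] [[ 0.71056192  0.03670922]
 [ 0.71182149 -0.02753128]] [-0.00065927  0.00046644] 0.06264563930282739 0.0642528403699723
```

Call:
servo_tool(
  increments=[
    [[-0.0005,0.0004,-0.005],0,0.04],
    [[0,0,-0.005],0,0.04],
    [[0,0,-0.005],0,0.04],
    [[0,0,-0.005],0,0.04],
    [[0,0,-0.005],0,0.04],
    [[0,0,-0.005],0,0.04],
    [[0,0,-0.005],0,0.04],
    [[0,0,-0.004],0,0.04],
    [[0,0,-0.003],0,0.04],
    [[0,0,0],0,0.04],
  ],
)

```text
time_s: 6.23
tcp_pos: [0.6834, 0.0037, 0.0694]
eef_rot: [0.0, 1.0, 0.012, 0.007]
ft_force: [3.6, 1.2, 31.5]
finger_gap: 0.485
grasp_force: 30.0
```

Run:
```python
from h import *
c=cam('wrist'); s=manip.read_state(); print(s)
np.save('w4.npy',c,allow_pickle=True)
cv2.imwrite('pics/w4.png',cv2.resize(c['img'][100:350,130:430,::-1],(720,600)))
```

```text
{'time_s': 6.2833, 'qpos': array([-4.82879411e-02,  7.12451213e-01,  1.23399335e+00,  3.57964834e-04,
        1.18097183e+00,  1.49904883e+00]), 'joint_vel': array([-6.57017634e-04,  3.80893161e-04,  2.05839207e-04,  4.38485451e-04,
       -1.17594759e-03,  2.65639176e-05]), 'joint_torque': array([-8.80015232e-01, -5.03406429e+01, -1.87803662e+01, -3.06350067e-01,
        7.44282547e-01,  4.81022091e-02]), 'tcp_pos': array([0.6833982 , 0.00370686, 0.06938568]), 'eef_rot': array([2.59421109e-04, 9.99906856e-01, 1.16623743e-02, 7.08526814e-03]), 'ft_force': array([ 3.16524192,  1.33471021, 32.94783138]), 'wrist_torque': array([ 0.26219791, -0.54465962,  0.07350275]), 'grasp_force': 30.009175837039948, 'finger_gap': 0.4828570439929687}
```

View pics/w4.png

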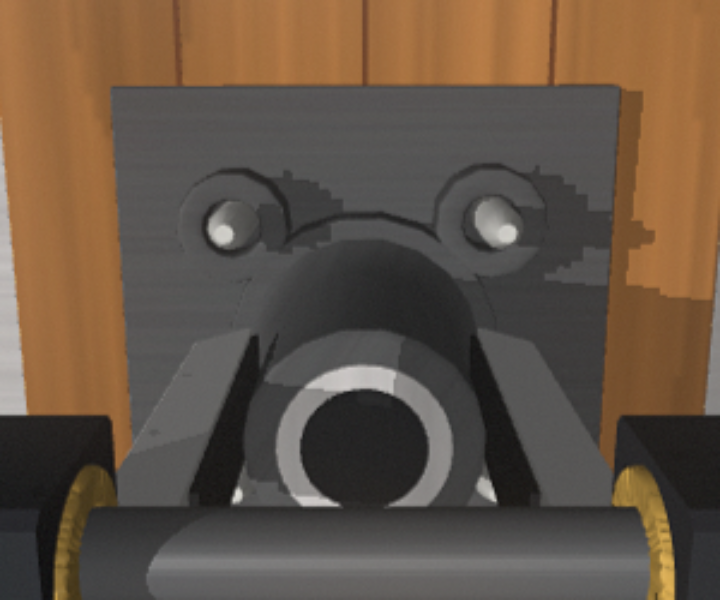

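The studs stand through both holes, and the hub's top ring looks about 5% smaller. That means the hub slid about 7 mm down in the grip and is already home. I'll take the load off, then release.

Call:
servo_tool(
  increments=[
    [[0,0,0.003],0,0.04],
    [[0,0,0.003],0,0.04],
    [[0,0,0.002],0,0.04],
    [[0,0,0],0,0.04],
    [[0,0,0],0,0.094],
    [[0,0,0],0,0.094],
    [[0,0,0],0,0.094],
    [[0,0,0],0,0.094],
    [[0,0,0],0,0.094],
    [[0,0,0],0,0.094],
  ],
)

```text
time_s: 7.12
tcp_pos: [0.679, 0.0037, 0.0705]
eef_rot: [0.0, 1.0, 0.012, 0.0]
ft_force: [0.1, 0.6, -0.5]
finger_gap: 0.87
grasp_force: 0.0
```

Call:
servo_tool(
  increments=[
    [[0,0,0.03],0,0.094],
    [[0,0,0.03],0,0.094],
    [[-0.02,0,0.03],0,0.094],
    [[-0.035,0,0.02],0,0.094],
    [[-0.035,0,0.02],0,0.094],
    [[-0.035,0,0.02],0,0.094],
    [[-0.035,0,0.02],0,0.094],
    [[-0.01,0,0],0,0.094],
    [[0,0,0],0,0.094],
    [[0,0,0],0,0.094],
  ],
)

```text
time_s: 7.95
tcp_pos: [0.5092, 0.0037, 0.2407]
eef_rot: [0.0, 1.0, 0.012, 0.0]
ft_force: [0.4, -0.6, -0.1]
finger_gap: 0.998
grasp_force: 0.0
```

Run:
```python
from h import *
c=cam('wrist'); s=manip.read_state(); print(s['tcp_pos'],s['eef_rot'],s['finger_gap'],s['time_s'])
np.save('w5.npy',c,allow_pickle=True)
cv2.imwrite('pics/w5.png',cv2.resize(c['img'][:,:,::-1],(784,588)))
```

```text
[0.50949212 0.00362938 0.24008927] [ 1.30638277e-06  9.99933315e-01  1.15477100e-02 -1.28632675e-04] 0.9994052622170518 8.0
```

View pics/w5.png

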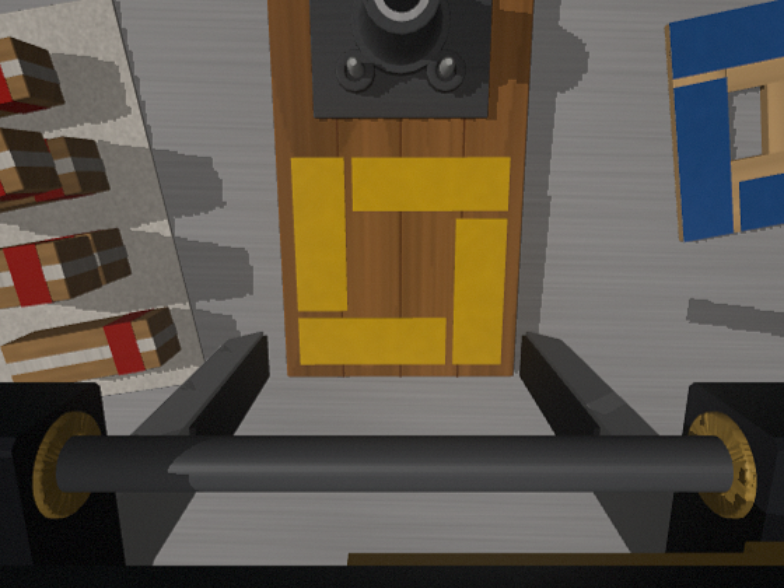

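The wrist view shows the hub seated and the whole pinwheel: outer corners (291,157), (510,157), (502,364), (300,365) in 1.4× pixels. The cartons are on the left.

Run:
```python
from h import *
c=np.load('w5.npy',allow_pickle=True).item(); k=1.4
P=np.array([pt(c,u/k,v/k,.022)[:2] for u,v in [(291,157),(510,157),(502,364),(300,365)]])
print(P,P.mean(0),[np.linalg.norm(P[i]-P[i-1]) for i in range(4)])
a=lambda d:np.degrees(np.arctan2(d[1],d[0]))
print(a(P[0]-P[1])-90,a(P[3]-P[2])-90,a(P[0]-P[3]),a(P[1]-P[2]))
for n,q in dict(A=[(291,157),(343,157),(347,311),(296,312)],B=[(352,158),(510,157),(509,212),(352,211)],C=[(455,219),(507,219),(501,364),(453,363)],D=[(299,319),(445,318),(446,364),(300,365)]).items():
    print(n,np.mean([pt(c,u/k,v/k,.022)[:2] for u,v in q],0))
# stud tips
for u,v in [(352,66),(447,67)]: print(pt(c,u/k,v/k,.057))
cs=cam('side')
cv2.imwrite('pics/s5.png',cv2.resize(cs['img'][180:340,140:340,::-1],(750,600),interpolation=cv2.INTER_CUBIC)); np.save('s5.npy',cs,allow_pickle=True)
```

```text
[[ 0.58579002  0.08321681]
 [ 0.58963901 -0.08218121]
 [ 0.42363799 -0.08807742]
 [ 0.41885934  0.07958661]] [ 0.50448159 -0.0018638 ] [np.float64(0.1669701501358664), np.float64(0.16544280342621143), np.float64(0.1661057020178232), np.float64(0.1677321085461554)]
1.3330935758259557 1.6325648461364608 1.2458020850282174 2.034238008497837
A [0.52579136 0.06244632]
B [ 0.56769717 -0.02314484]
C [ 0.483128   -0.06524491]
D [0.440551   0.01967444]
[0.64415869 0.03459699 0.057     ]
[ 0.64500826 -0.0283718   0.057     ]
```

View pics/s5.png

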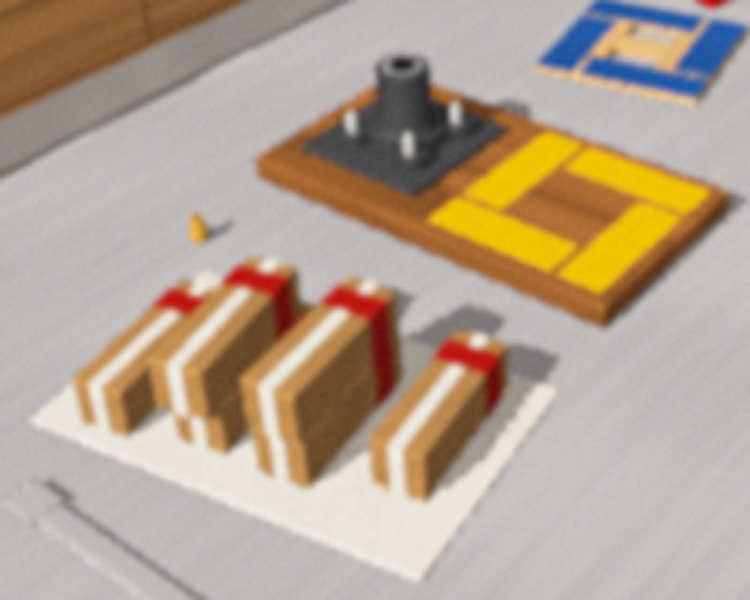

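The side view confirms the hub is home on the plate. Now the cartons.

Call:
servo_tool(
  increments=[
    [[-0.003,0.035,0.006],0,0.094],
    [[-0.003,0.035,0.006],0,0.094],
    [[-0.003,0.035,0.006],0,0.094],
    [[-0.003,0.035,0.006],0,0.094],
    [[-0.003,0.035,0.006],0,0.094],
    [[-0.003,0.035,0.006],0,0.094],
    [[-0.003,0.035,0.006],0,0.094],
    [[-0.003,0.035,0.006],0,0.094],
    [[0,0,0],0,0.094],
    [[0,0,0],0,0.094],
  ],
)

```text
time_s: 8.88
tcp_pos: [0.4851, 0.2852, 0.287]
eef_rot: [0.0, 1.0, 0.013, -0.001]
ft_force: [0.7, -0.7, -0.5]
finger_gap: 0.997
grasp_force: 0.0
```

Run:
```python
from h import *
c=cam('wrist'); s=manip.read_state(); print(s['tcp_pos'],s['eef_rot'],s['qpos'],s['time_s'])
np.save('w6.npy',c,allow_pickle=True)
cv2.imwrite('pics/w6.png',cv2.resize(c['img'][:,:,::-1],(784,588)))
```

```text
[0.48526337 0.28400069 0.28703709] [ 5.58081721e-04  9.99925539e-01  1.21551233e-02 -9.26313665e-04] [ 4.64457044e-01  2.81728527e-01  1.35660125e+00 -1.94675429e-04
  1.50541702e+00  2.01095544e+00] 8.9333
```

View pics/w6.png

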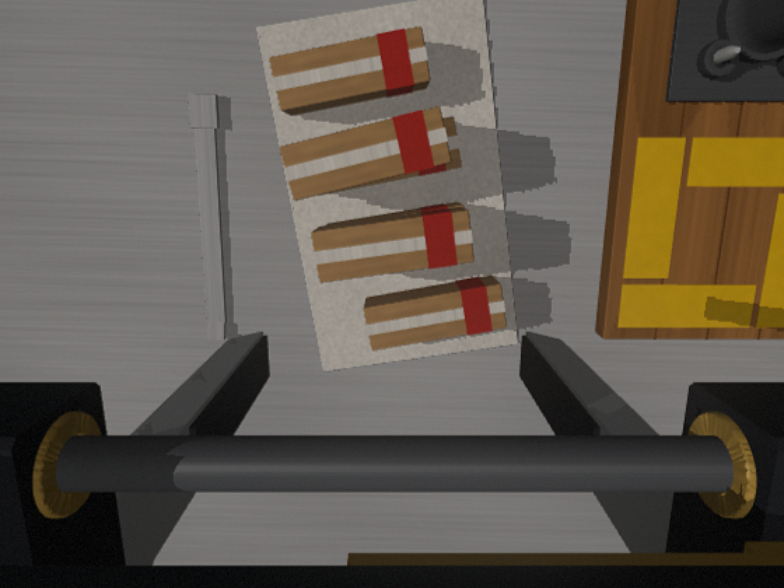

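The wrist view shows four piles with tops centred near (350,67), (367,153), (393,243), (436,313) in 1.4× pixels. The tyre lever is on the left. I'll fit the top faces by colour.

```bash
cat > fit.py <<'E'
from h import *
def fit(c,seed,z,dbg=None):
    """min-area rectangle of a carton's lit top face (plane height z); seed = rough pixel"""
    hsv=cv2.cvtColor(c['img'],cv2.COLOR_RGB2HSV); h,s,v=cv2.split(hsv)
    m=(((h<8)|(h>172))&(s>130)&(v>90)) | ((h>=8)&(h<22)&(s>70)&(v>T))
    b=np.zeros_like(m); x,y=map(int,seed); r=90
    b[max(0,y-r):y+r,max(0,x-r):x+r]=1
    m=cv2.morphologyEx((m&b).astype(np.uint8),cv2.MORPH_CLOSE,np.ones((9,9)))
    m=cv2.morphologyEx(m,cv2.MORPH_OPEN,np.ones((5,5)))
    n,l=cv2.connectedComponents(m); k=l[y,x]
    ys,xs=np.where(l==k)
    P=np.array([pt(c,a,q,z)[:2] for a,q in zip(xs,ys)],np.float32)
    (cx,cy),(w,hh),ang=cv2.minAreaRect(P*1000)
    if w<hh: w,hh,ang=hh,w,ang+90
    return cx/1000,cy/1000,w,hh,(ang+90)%180-90
T=115
E
python3 - <<'E'
import fit; from h import *
c=np.load('w6.npy',allow_pickle=True).item()
hsv=cv2.cvtColor(c['img'],cv2.COLOR_RGB2HSV)
for u,v in [(340,45),(350,104),(400,222),(400,205),(430,336),(430,284)]: print((u,v),hsv[int(v/1.4),int(u/1.4)])
for T in (100,120,135):
  fit.T=T
  for s,z in [((397,62),.043),((412,140),.083),((440,240),.083),((475,307),.043)]: print(T,np.round(fit.fit(c,(s[0]/1.4,s[1]/1.4),z),4))
E
```

```text
(340, 45) [ 16 130 124]
(350, 104) [16 52 94]
(400, 222) [ 16 129 132]
(400, 205) [ 14  25 112]
(430, 336) [ 16 127 114]
(430, 284) [ 15  23 155]
100 [  0.6289   0.3236 118.3967  40.6239 -77.8528]
100 [  0.5645   0.308  118.6799  44.1354 -77.7031]
100 [  0.4989   0.2873 118.4618  44.7804 -80.2466]
100 [  0.4307   0.2486 118.3781  40.6919 -78.3627]
120 [  0.6289   0.3239 117.9207  40.621  -77.882 ]
120 [  0.5647   0.3085 117.6001  44.1047 -78.1823]
120 [  0.4992   0.2876 117.3698  44.6611 -81.1703]
120 [  0.4306   0.2488 118.0745  40.6919 -78.3627]
135 [ 0.6365  0.2881 40.6273 22.3186 12.0844]
135 [ 0.5716  0.2736 44.4999 23.3594 15.6675]
135 [ 0.5049  0.2513 44.5203 22.314   9.6834]
135 [ 0.438   0.213  40.8843 23.5114  9.362 ]
```

Call:
servo_tool(
  increments=[
    [[0.008,0.0025,-0.01],0.117,0.06],
    [[0.008,0.0025,-0.01],0.117,0.06],
    [[0.008,0.0025,-0.01],0.117,0.06],
    [[0.008,0.0025,-0.01],0.117,0.06],
    [[0.008,0.0025,-0.01],0.117,0.06],
    [[0.008,0.0025,-0.01],0.117,0.06],
    [[0.008,0.0025,-0.01],0.117,0.06],
    [[0.008,0.0025,-0.01],0.117,0.06],
    [[0.008,0.0025,-0.01],0.117,0.06],
    [[0.0071,0.0021,-0.01],0.117,0.06],
  ],
)

```text
time_s: 9.77
tcp_pos: [0.5651, 0.3068, 0.1871]
eef_rot: [-0.0, 0.826, 0.563, -0.001]
ft_force: [1.2, 0.2, -0.4]
finger_gap: 0.644
grasp_force: 0.0
```

Call:
servo_tool(
  increments=[
    [[0,0,-0.01],0.117,0.06],
    [[0,0,-0.01],0.117,0.06],
    [[0,0,-0.01],0.117,0.06],
    [[0,0,-0.01],0.117,0.06],
    [[0,0,-0.01],0.117,0.06],
    [[0,0,0],0,0.06],
    [[0,0,-0.02],0,0.06],
    [[0,0,-0.02],0,0.06],
    [[0,0,0],0,0.06],
    [[0,0,0],0,0.06],
  ],
)

```text
time_s: 10.6
tcp_pos: [0.5642, 0.3074, 0.0982]
eef_rot: [-0.0, 0.632, 0.775, -0.001]
ft_force: [-1.1, 0.4, 0.9]
finger_gap: 0.64
grasp_force: 0.0
```

Run:
```python
import fit; from h import *
c=cam('wrist','w7'); s=manip.read_state(); q=s['eef_rot'];print(s['tcp_pos'],2*np.arctan2(q[2],q[1]),s['qpos'][5],s['finger_gap'],s['time_s'])
p=px(c,(.575,.275,.083)); print(p)
```

```text
[0.56461359 0.30784277 0.09935141] 1.775359005384806 0.23770082265496154 0.6402425628342228 10.65
[287.88229687 300.04854849]
```

View pics/w7.png

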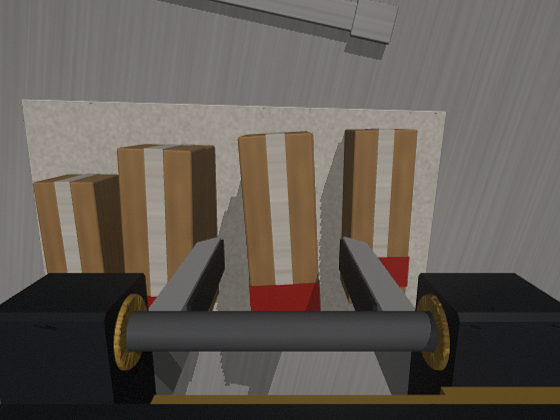

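The carton is centred between the fingers and the neighbours are clear. Descend, grip, lift.

Call:
servo_tool(
  increments=[
    [[0,0,-0.017],0.02,0.06],
    [[0,0,-0.017],0.02,0.06],
    [[0,0,-0.015],0,0.06],
    [[0,0,0],0,0.03],
    [[0,0,0],0,0.03],
    [[0,0,0],0,0.03],
    [[0,0,0],0,0.03],
    [[0,0,0],0,0.03],
    [[0,0,0],0,0.03],
    [[0,0,0],0,0.03],
  ],
)

```text
time_s: 11.48
tcp_pos: [0.5649, 0.3086, 0.0514]
eef_rot: [0.001, 0.615, 0.789, 0.001]
ft_force: [0.2, -0.8, 6.1]
finger_gap: 0.425
grasp_force: 30.0
```

Call:
servo_tool(
  increments=[
    [[0,0,0.03],0,0.03],
    [[0.0004,-0.0368,0.02],-0.0246,0.03],
    [[0.0004,-0.0368,0.02],-0.0246,0.03],
    [[0.0004,-0.0368,0.02],-0.0246,0.03],
    [[0.0004,-0.0368,0],-0.0246,0.03],
    [[0.0004,-0.0368,0],-0.0246,0.03],
    [[0.0004,-0.0368,0],-0.0246,0.03],
    [[0.0004,-0.0368,0],-0.0246,0.03],
    [[0.0004,-0.0368,0],-0.0246,0.03],
    [[0.0003,-0.0368,0],-0.0242,0.03],
  ],
)

```text
time_s: 12.32
tcp_pos: [0.5674, -0.0241, 0.14]
eef_rot: [0.0, 0.698, 0.716, 0.0]
ft_force: [0.8, -0.5, -0.6]
finger_gap: 0.423
grasp_force: 30.0
```

Call:
servo_tool(
  increments=[
    [[0,0,0],0,0.03],
    [[0,0,-0.02],0,0.03],
    [[0,0,-0.02],0,0.03],
    [[0,0,-0.02],0,0.03],
    [[0,0,-0.02],0,0.03],
    [[0,0,-0.01],0,0.03],
    [[0,0,-0.006],0,0.03],
    [[0,0,0],0,0.03],
    [[0,0,0],0,0.03],
    [[0,0,0],0,0.03],
  ],
)

```text
time_s: 13.15
tcp_pos: [0.5682, -0.0223, 0.0443]
eef_rot: [0.001, 0.698, 0.716, 0.001]
ft_force: [-0.2, 1.5, -0.6]
finger_gap: 0.421
grasp_force: 30.0
```

Run:
```python
import fit; from h import *
c=cam('wrist','w8'); s=manip.read_state(); q=s['eef_rot'];print(s['tcp_pos'],2*np.arctan2(q[2],q[1]),s['qpos'][5],s['finger_gap'],s['time_s'],s['ft_force'])
sc=cam('scene','sc8')
p=s['tcp_pos'];z=p[2]-.0085+.04
f=px(sc,(p[0],p[1],z)); print(f)
for T in (80,100,120):
  fit.T=T
  try: print(fit.fit(sc,f,z))
  except Exception as e: print(e)
```

```text
[ 0.56816322 -0.02234656  0.04429888] 1.5972567166042155 -0.13016929138642067 0.4234867979795735 13.2 [-0.32292941  0.50314211 -1.24907437]
[285.57573569 211.54284167]
(0.63935791015625, 0.031901832580566405, 344.76824951171875, 186.60964965820312, 1.4094759225845337)
(0.6367980346679688, 0.042689010620117186, 340.2457580566406, 164.75270080566406, 1.4420791864395142)
(0.5581136474609375, 0.03476995086669922, 181.46022033691406, 147.56703186035156, 1.6453940868377686)
```

Call:
servo_tool(
  increments=[
    [[0,0,-0.006],0,0.03],
    [[0,0,-0.005],0,0.03],
    [[0,0,-0.0025],0,0.03],
    [[0,0,0],0,0.03],
    [[0,0,0],0,0.065],
    [[0,0,0],0,0.065],
    [[0,0,0],0,0.065],
    [[0,0,0.02],0,0.065],
    [[0,0,0.035],0,0.065],
    [[0,0,0.035],0,0.065],
  ],
)

```text
time_s: 14.08
tcp_pos: [0.5668, -0.0223, 0.1197]
eef_rot: [-0.001, 0.698, 0.716, -0.001]
ft_force: [1.6, 0.6, 0.7]
finger_gap: 0.691
grasp_force: 0.0
```

Call:
servo_tool(
  increments=[
    [[-0.0086,0.0387,0.002],0.0185,0.06],
    [[-0.0086,0.0387,0],0.0185,0.06],
    [[-0.0086,0.0387,0],0.0185,0.06],
    [[-0.0086,0.0387,0],0.0185,0.06],
    [[-0.0086,0.0387,0],0.0185,0.06],
    [[-0.0086,0.0387,0],0.0185,0.06],
    [[-0.0087,0.0387,0],0.0185,0.06],
    [[-0.0087,0.0387,0],0.0185,0.06],
    [[0,0,0],0,0.06],
    [[0,0,0],0,0.06],
  ],
)

```text
time_s: 14.92
tcp_pos: [0.4978, 0.2888, 0.1212]
eef_rot: [-0.0, 0.642, 0.767, -0.0]
ft_force: [-0.3, 0.6, -0.2]
finger_gap: 0.633
grasp_force: 0.0
```

Run:
```python
import fit; from h import *
c=cam('wrist','w9'); s=manip.read_state(); q=s['eef_rot'];print(s['tcp_pos'],2*np.arctan2(q[2],q[1]),s['finger_gap'],s['time_s'])
sc=cam('scene','sc9')
cv2.imwrite('pics/v9.png',np.hstack([cv2.resize(c['img'][150:420,60:500,::-1],(440,270)),cv2.resize(sc['img'][180:270,235:345,::-1],(330,270),interpolation=cv2.INTER_CUBIC)]))
```

```text
[0.49827021 0.28746313 0.12123035] 1.7463220738068572 0.6395644684116142 14.9667
```

View pics/v9.png

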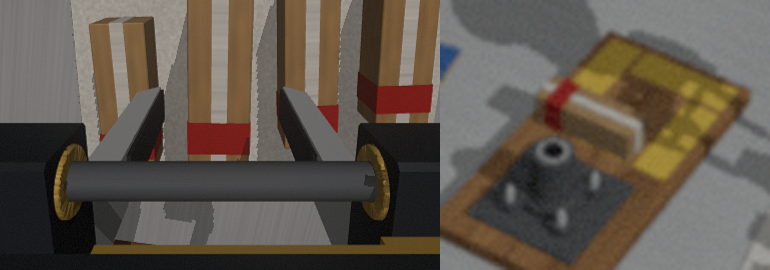

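The carton lies on patch B, and K3's top carton is centred between the fingers at (220,80).

Call:
servo_tool(
  increments=[
    [[0.0005,0,-0.025],0,0.06],
    [[0,0,-0.025],0,0.06],
    [[0,0,-0.02],0,0.06],
    [[0,0,0],0,0.03],
    [[0,0,0],0,0.03],
    [[0,0,0],0,0.03],
    [[0,0,0],0,0.03],
    [[0,0,0],0,0.03],
    [[0,0,0],0,0.03],
    [[0,0,0],0,0.03],
  ],
)

```text
time_s: 15.85
tcp_pos: [0.4999, 0.2872, 0.0532]
eef_rot: [0.001, 0.643, 0.766, 0.001]
ft_force: [-0.4, -2.7, 7.3]
finger_gap: 0.423
grasp_force: 30.0
```

Call:
servo_tool(
  increments=[
    [[0,0,0.03],0,0.03],
    [[-0.0073,-0.0334,0.02],-0.0188,0.03],
    [[-0.0073,-0.0334,0.02],-0.0188,0.03],
    [[-0.0073,-0.0334,0.02],-0.0188,0.03],
    [[-0.0073,-0.0334,0],-0.0188,0.03],
    [[-0.0073,-0.0334,0],-0.0188,0.03],
    [[-0.0073,-0.0334,0],-0.0188,0.03],
    [[-0.0073,-0.0334,0],-0.0188,0.03],
    [[-0.0073,-0.0334,0],-0.0184,0.03],
    [[0,0,0],0,0.03],
  ],
)

```text
time_s: 16.68
tcp_pos: [0.4398, 0.0162, 0.1423]
eef_rot: [0.001, 0.7, 0.714, 0.0]
ft_force: [-0.3, 1.2, -0.6]
finger_gap: 0.422
grasp_force: 30.0
```

Call:
servo_tool(
  increments=[
    [[0,0,-0.02],0,0.03],
    [[0,0,-0.02],0,0.03],
    [[0,0,-0.02],0,0.03],
    [[0,0,-0.02],0,0.03],
    [[0,0,-0.012],0,0.03],
    [[0,0,-0.006],0,0.03],
    [[0,0,-0.004],0,0.03],
    [[0,0,-0.004],0,0.03],
    [[0,0,-0.0025],0,0.03],
    [[0,0,0],0,0.03],
  ],
)

```text
time_s: 17.52
tcp_pos: [0.4408, 0.0201, 0.0332]
eef_rot: [0.0, 0.698, 0.716, 0.0]
ft_force: [0.4, -1.1, -1.0]
finger_gap: 0.423
grasp_force: 30.0
```

Call:
servo_tool(
  increments=[
    [[0,0,0],0,0.065],
    [[0,0,0],0,0.065],
    [[0,0,0],0,0.065],
    [[0,0,0.02],0,0.065],
    [[0,0,0.035],0,0.06],
    [[0,0,0.035],0,0.06],
    [[0,0,0],0,0.06],
    [[0,0,0],0,0.06],
    [[0,0,0],0,0.06],
    [[0,0,0],0,0.06],
  ],
)

```text
time_s: 18.35
tcp_pos: [0.44, 0.0201, 0.122]
eef_rot: [-0.001, 0.698, 0.716, -0.001]
ft_force: [-0.7, -0.3, 0.7]
finger_gap: 0.639
grasp_force: 0.0
```

Call:
servo_tool(
  increments=[
    [[0.0188,0.0304,0.006],0.0185,0.055],
    [[0.0188,0.0304,0.006],0.0185,0.055],
    [[0.0188,0.0304,0.006],0.0185,0.055],
    [[0.0188,0.0304,0.006],0.0185,0.055],
    [[0.0188,0.0304,0.006],0.0185,0.055],
    [[0.0188,0.0304,0],0.0185,0.055],
    [[0.0188,0.0304,0],0.0185,0.055],
    [[0.0188,0.0304,0],0.0185,0.055],
    [[0.0188,0.0304,0],0.0185,0.055],
    [[0.0188,0.03,0],0.0185,0.055],
  ],
)

```text
time_s: 19.18
tcp_pos: [0.6288, 0.3251, 0.151]
eef_rot: [-0.001, 0.629, 0.777, -0.001]
ft_force: [0.3, -1.0, 1.1]
finger_gap: 0.586
grasp_force: 0.0
```

Call:
servo_tool(
  increments=[
    [[0,0,0],0,0.055],
    [[0,0,0],0,0.055],
    [[0,0,0],0,0.055],
    [[0,0,0],0,0.055],
    [[0,0,0],0,0.055],
    [[0,0,0],0,0.055],
    [[0,0,0],0,0.055],
    [[0,0,0],0,0.055],
    [[0,0,0],0,0.055],
    [[0,0,0],0,0.055],
  ],
)

```text
time_s: 20.02
tcp_pos: [0.6286, 0.3236, 0.1532]
eef_rot: [0.0, 0.629, 0.777, 0.0]
ft_force: [-1.1, 0.8, 0.3]
finger_gap: 0.58
grasp_force: 0.0
```

Run:
```python
import fit; from h import *
s=manip.read_state(); q=s['eef_rot'];print(s['tcp_pos'],2*np.arctan2(q[2],q[1]),s['finger_gap'],s['time_s'])
sc=cam('scene','sc10'); np.save('sc10.npy',sc,allow_pickle=True); w=cam('wrist','w10')
for n,p,z in [('K1',(.6289,.3238),.043),('K2b',(.5646,.305),.043),('K3b',(.5,.285),.043),('K4',(.4307,.2487),.043)]:
  for c in (w,sc):
   f=px(c,(*p,z)); print(n,f.round())
   for T in (100,120):
    fit.T=T
    try: print(np.round(fit.fit(c,f,z),3))
    except Exception as e: print('x')
```

```text
[0.62862813 0.32359629 0.15321058] 1.7801319510596036 0.5801871377415587 20.0167
K1 [281. 207.]
[6.33000e-01 2.97000e-01 5.29104e+02 3.58802e+02 1.19710e+01]
[6.33000e-01 2.97000e-01 5.29104e+02 3.58802e+02 1.19710e+01]
K1 [372. 277.]
[  0.572   0.299 190.357 124.618  16.573]
[  0.573   0.307 174.183 125.414  24.605]
K2b [200. 213.]
[6.33000e-01 2.97000e-01 5.29104e+02 3.58802e+02 1.19710e+01]
[6.33000e-01 2.97000e-01 5.29104e+02 3.58802e+02 1.19710e+01]
K2b [376. 260.]
[  0.572   0.299 190.357 124.618  16.573]
[ 1.100000e-01 -3.100000e-01  3.155220e+03  2.461762e+03 -5.502800e+01]
K3b [118. 220.]
[6.33000e-01 2.97000e-01 5.29104e+02 3.58802e+02 1.19710e+01]
[6.33000e-01 2.97000e-01 5.29104e+02 3.58802e+02 1.19710e+01]
K3b [379. 245.]
[ 1.100000e-01 -3.100000e-01  3.155220e+03  2.461762e+03 -5.502800e+01]
[ 1.100000e-01 -3.100000e-01  3.155220e+03  2.461762e+03 -5.502800e+01]
K4 [ 31. 244.]
[6.33000e-01 2.97000e-01 5.29104e+02 3.58802e+02 1.19710e+01]
[6.33000e-01 2.97000e-01 5.29104e+02 3.58802e+02 1.19710e+01]
K4 [379. 227.]
[ 1.100000e-01 -3.100000e-01  3.155220e+03  2.461762e+03 -5.502800e+01]
[ 1.100000e-01 -3.100000e-01  3.155220e+03  2.461762e+03 -5.502800e+01]
```

Call:
servo_tool(
  increments=[
    [[0,0,-0.03],0,0.054],
    [[0,0,-0.03],0,0.054],
    [[0,0,-0.03],0,0.054],
    [[0,0,-0.01],0,0.054],
    [[0,0,-0.01],0,0.054],
    [[0,0,-0.005],0,0.054],
    [[0,0,-0.005],0,0.054],
    [[0,0,0],0,0.054],
    [[0,0,0],0,0.054],
    [[0,0,0],0,0.054],
  ],
)

```text
time_s: 20.95
tcp_pos: [0.6291, 0.3239, 0.0344]
eef_rot: [0.0, 0.629, 0.777, 0.001]
ft_force: [0.2, 0.0, 0.1]
finger_gap: 0.574
grasp_force: 0.0
```

Free on both sides. Go down and grip.

Call:
servo_tool(
  increments=[
    [[0,0,-0.01],0,0.054],
    [[0,0,-0.01],0,0.054],
    [[0,0,-0.003],0,0.054],
    [[0,0,0],0,0.03],
    [[0,0,0],0,0.03],
    [[0,0,0],0,0.03],
    [[0,0,0],0,0.03],
    [[0,0,0],0,0.03],
    [[0,0,0],0,0.03],
    [[0,0,0],0,0.03],
  ],
)

```text
time_s: 21.78
tcp_pos: [0.6287, 0.3237, 0.0102]
eef_rot: [0.0, 0.629, 0.777, 0.0]
ft_force: [-0.2, 0.7, -1.0]
finger_gap: 0.425
grasp_force: 30.0
```

Call:
servo_tool(
  increments=[
    [[0,0,0.03],0,0.03],
    [[0,0,0.03],-0.117,0.03],
    [[0,0,0.03],-0.117,0.03],
    [[-0.0102,-0.0261,0.03],-0.117,0.03],
    [[-0.0102,-0.0261,0],-0.117,0.03],
    [[-0.0102,-0.0261,0],-0.117,0.03],
    [[-0.0102,-0.0261,0],-0.117,0.03],
    [[-0.0102,-0.0261,0],-0.117,0.03],
    [[-0.0103,-0.0261,0],-0.117,0.03],
    [[-0.0103,-0.0261,0],-0.117,0.03],
  ],
)

```text
time_s: 22.62
tcp_pos: [0.5564, 0.1398, 0.1304]
eef_rot: [0.0, 0.936, 0.353, 0.0]
ft_force: [0.4, -0.7, -0.7]
finger_gap: 0.424
grasp_force: 30.0
```

Call:
servo_tool(
  increments=[
    [[-0.0103,-0.0261,0],-0.117,0.03],
    [[-0.0103,-0.0261,0],-0.117,0.03],
    [[-0.0103,-0.0261,0],-0.117,0.03],
    [[0,0,0],-0.117,0.03],
    [[0,0,0],-0.117,0.03],
    [[0,0,0],-0.117,0.03],
    [[0,0,0],0,0.03],
    [[0,0,-0.02],0,0.03],
    [[0,0,-0.02],0,0.03],
    [[0,0,0],0,0.03],
  ],
)

```text
time_s: 23.45
tcp_pos: [0.5245, 0.0627, 0.0871]
eef_rot: [0.0, 1.0, 0.015, -0.002]
ft_force: [-0.9, 0.2, -1.3]
finger_gap: 0.425
grasp_force: 30.0
```

Call:
servo_tool(
  increments=[
    [[0,0,-0.02],0,0.03],
    [[0,0,-0.015],0,0.03],
    [[0,0,-0.01],0,0.03],
    [[0,0,-0.007],0,0.03],
    [[0,0,-0.005],0,0.03],
    [[0,0,-0.003],0,0.03],
    [[0,0,0],0,0.03],
    [[0,0,0],0,0.03],
    [[0,0,0],0,0.03],
    [[0,0,0],0,0.03],
  ],
)

```text
time_s: 24.28
tcp_pos: [0.5264, 0.0627, 0.0306]
eef_rot: [-0.0, 1.0, 0.013, 0.0]
ft_force: [-0.5, 0.4, -0.9]
finger_gap: 0.425
grasp_force: 30.0
```

Call:
servo_tool(
  increments=[
    [[0,0,-0.0005],0,0.065],
    [[0,0,0],0,0.065],
    [[0,0,0],0,0.065],
    [[0,0,0.02],0,0.065],
    [[0,0,0.035],0,0.06],
    [[0,0,0.035],0,0.06],
    [[0,0,0],0,0.06],
    [[0,0,0],0,0.06],
    [[0,0,0],0,0.06],
    [[0,0,0],0,0.06],
  ],
)

```text
time_s: 25.12
tcp_pos: [0.5256, 0.0626, 0.1184]
eef_rot: [0.0, 1.0, 0.013, -0.001]
ft_force: [0.2, -0.1, 0.3]
finger_gap: 0.634
grasp_force: 0.0
```

Call:
servo_tool(
  increments=[
    [[-0.0096,0.0186,0.003],0.1166,0.055],
    [[-0.0096,0.0186,0],0.1166,0.055],
    [[-0.0096,0.0186,0],0.1166,0.055],
    [[-0.0096,0.0186,0],0.1166,0.055],
    [[-0.0096,0.0186,0],0.1166,0.055],
    [[-0.0095,0.0186,0],0.1166,0.055],
    [[-0.0095,0.0186,0],0.1166,0.055],
    [[-0.0095,0.0186,0],0.1166,0.055],
    [[-0.0095,0.0186,0],0.1166,0.055],
    [[-0.0095,0.0186,0],0.1166,0.055],
  ],
)

```text
time_s: 25.95
tcp_pos: [0.4296, 0.2493, 0.1215]
eef_rot: [-0.0, 0.826, 0.563, -0.001]
ft_force: [0.4, 0.3, -0.5]
finger_gap: 0.58
grasp_force: 0.0
```

Call:
servo_tool(
  increments=[
    [[0,0,0],0.1166,0.055],
    [[0,0,0],0.1166,0.055],
    [[0,0,0],0.1166,0.055],
    [[0,0,0],0.1166,0.055],
    [[0,0,0],0.1166,0.055],
    [[0,0,-0.03],0,0.055],
    [[0,0,-0.03],0,0.055],
    [[0,0,-0.02],0,0.055],
    [[0,0,-0.005],0,0.055],
    [[0,0,0],0,0.055],
  ],
)

```text
time_s: 26.78
tcp_pos: [0.4297, 0.2482, 0.0359]
eef_rot: [-0.001, 0.632, 0.775, -0.002]
ft_force: [1.0, -0.1, 0.1]
finger_gap: 0.584
grasp_force: 0.0
```

Call:
servo_tool(
  increments=[
    [[0,0,-0.015],0,0.055],
    [[0,0,-0.01],0,0.055],
    [[0,0,-0.002],0,0.055],
    [[0,0,0],0,0.03],
    [[0,0,0],0,0.03],
    [[0,0,0],0,0.03],
    [[0,0,0],0,0.03],
    [[0,0,0],0,0.03],
    [[0,0,0],0,0.03],
    [[0,0,0],0,0.03],
  ],
)

```text
time_s: 27.62
tcp_pos: [0.431, 0.2489, 0.0114]
eef_rot: [0.0, 0.632, 0.775, 0.001]
ft_force: [-2.0, -0.1, 6.9]
finger_gap: 0.423
grasp_force: 30.0
```

Call:
servo_tool(
  increments=[
    [[0,0,0.0325],0,0.03],
    [[0,0,0.0325],-0.1166,0.03],
    [[0.0052,-0.0313,0.026],-0.1166,0.03],
    [[0.0052,-0.0313,0.026],-0.1166,0.03],
    [[0.0052,-0.0313,0.013],-0.1166,0.03],
    [[0.0052,-0.0313,0],-0.1166,0.03],
    [[0.0052,-0.0313,0],-0.1166,0.03],
    [[0.0052,-0.0313,0],-0.1166,0.03],
    [[0.0052,-0.0313,0],-0.1166,0.03],
    [[0.0052,-0.0313,0],-0.1166,0.03],
  ],
)

```text
time_s: 28.45
tcp_pos: [0.4722, -0.0033, 0.1409]
eef_rot: [0.0, 0.936, 0.352, 0.0]
ft_force: [1.4, 1.0, -1.5]
finger_gap: 0.426
grasp_force: 30.0
```

Call:
servo_tool(
  increments=[
    [[0.0054,-0.0314,0],-0.1166,0.03],
    [[0.0055,-0.0314,0],-0.1166,0.03],
    [[0,0,0],-0.1166,0.03],
    [[0,0,0],-0.1166,0.03],
    [[0,0,0],-0.1166,0.03],
    [[0,0,0],-0.1166,0.03],
    [[0,0,0],0,0.03],
    [[0,0,-0.02],0,0.03],
    [[0,0,-0.02],0,0.03],
    [[0,0,0],0,0.03],
  ],
)

```text
time_s: 29.28
tcp_pos: [0.4815, -0.0641, 0.0978]
eef_rot: [-0.001, 1.0, 0.015, -0.002]
ft_force: [-0.5, 0.4, -1.3]
finger_gap: 0.423
grasp_force: 30.0
```

Call:
servo_tool(
  increments=[
    [[0,0,-0.02],0,0.03],
    [[0,0,-0.02],0,0.03],
    [[0,0,-0.01],0,0.03],
    [[0,0,-0.008],0,0.03],
    [[0,0,-0.006],0,0.03],
    [[0,0,-0.004],0,0.03],
    [[0,0,0],0,0.03],
    [[0,0,0],0,0.03],
    [[0,0,0],0,0.03],
    [[0,0,0],0,0.03],
  ],
)

```text
time_s: 30.12
tcp_pos: [0.4835, -0.0646, 0.0332]
eef_rot: [0.0, 1.0, 0.013, 0.0]
ft_force: [0.9, 0.2, -0.4]
finger_gap: 0.424
grasp_force: 30.0
```

Lower the last 2 mm, release, then back off to look at the layer and the sheet together.

Call:
servo_tool(
  increments=[
    [[0,0,-0.0025],0,0.03],
    [[0,0,0],0,0.03],
    [[0,0,0],0,0.065],
    [[0,0,0],0,0.065],
    [[0,0,0],0,0.065],
    [[0,0,0.02],0,0.065],
    [[0,0,0.035],0,0.065],
    [[0,0,0.035],0,0.065],
    [[0,-0.02,0.035],0,0.065],
    [[0,-0.04,0.01],0,0.065],
  ],
)

```text
time_s: 30.95
tcp_pos: [0.4848, -0.1234, 0.1704]
eef_rot: [0.001, 1.0, 0.015, 0.003]
ft_force: [0.4, -0.7, 0.3]
finger_gap: 0.688
grasp_force: 0.0
```

Call:
servo_tool(
  increments=[
    [[0.002,-0.036,0.015],0,0.065],
    [[0.002,-0.036,0.015],0,0.065],
    [[0.002,-0.036,0.015],0,0.065],
    [[0.002,0,0.015],0,0.065],
    [[0.002,0,0.015],0,0.065],
    [[0,0,0.015],0,0.065],
    [[0,0,0.015],0,0.065],
    [[0,0,0],0,0.065],
    [[0,0,0],0,0.065],
    [[0,0,0],0,0.065],
  ],
)

```text
time_s: 31.78
tcp_pos: [0.4929, -0.2324, 0.269]
eef_rot: [-0.0, 1.0, 0.013, -0.001]
ft_force: [0.5, -0.5, -0.8]
finger_gap: 0.691
grasp_force: 0.0
```

Run:
```python
from h import *
c=cam('wrist'); s=manip.read_state(); print(s['tcp_pos'],s['eef_rot'],s['qpos'],s['time_s'])
np.save('w11.npy',c,allow_pickle=True)
cv2.imwrite('pics/w11.png',cv2.resize(c['img'][:,:,::-1],(784,588)))
```

```text
[ 0.49286281 -0.23230426  0.26891225] [-4.18834683e-04  9.99919497e-01  1.26597668e-02 -7.44077632e-04] [-5.07671641e-01  2.48712249e-01  1.43895238e+00 -1.31428193e-05
  1.45563569e+00  1.03780599e+00] 31.8333
```

View pics/w11.png

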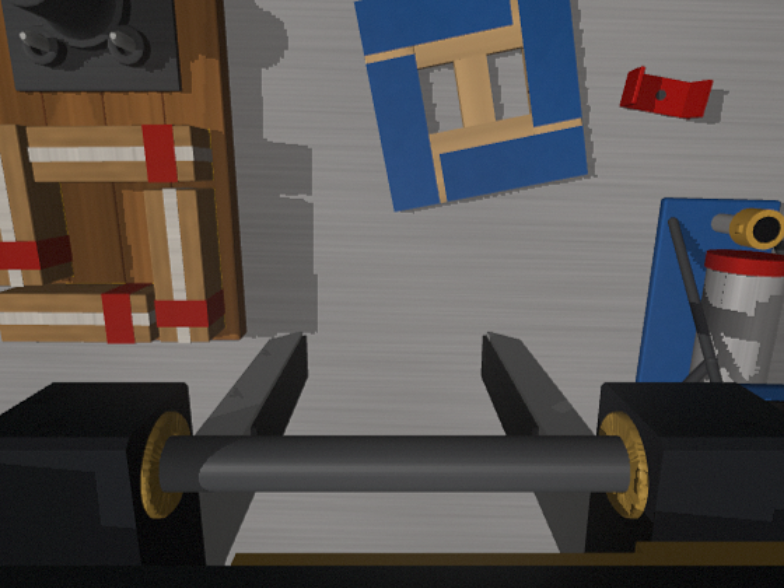

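The first layer is neat. The sheet's web is centred near (476,93), with its slots at (442,100) and (510,86); near corners at (394,211) and (587,174).

Run:
```python
from h import *
c=np.load('w11.npy',allow_pickle=True).item(); k=1.4
f=lambda u,v,z=.008: pt(c,u/k,v/k,z)[:2]
a=lambda d:np.degrees(np.arctan2(d[1],d[0]))
L,R=f(442.5,99.7),f(510,86); print(L,R,(L+R)/2,np.linalg.norm(L-R),a(L-R)-90)
C1,C2=f(394,211),f(587,174); print(C1,C2,np.linalg.norm(C1-C2),a(C1-C2)-90)
E0,E1=f(367,63),f(394,211); print('edge',a(E0-E1)); print('edge',a(f(570,0)-C2))
th=np.radians(a(C1-C2)-90); m=(C1+C2)/2+.083*np.array([np.cos(th),np.sin(th)]); print('mid',m)
b=lambda u,v: pt(c,u/k,v/k,.062)[:2]
# carton C top quad
print('C',np.mean([b(147,189),b(201,187),b(221,326+13),b(162,341)],0), 'B right end', b(210,150))
```

```text
[ 0.61816167 -0.26858932] [ 0.6300001  -0.32275373] [ 0.62408089 -0.29567153] 0.05544304928394409 12.328954417806926
[ 0.52739975 -0.2313639 ] [ 0.56234591 -0.39293912] 0.1653111813532612 12.204185368981015
edge 11.900407678646223
edge 12.098929809291427
mid [ 0.62599707 -0.29460563]
C [ 0.48480515 -0.06997139] B right end [ 0.57204303 -0.09575285]
```

Call:
servo_tool(
  increments=[
    [[0.0264,-0.0126,-0.01],0.0374,0.043],
    [[0.0264,-0.0126,-0.01],0.0374,0.043],
    [[0.0264,-0.0126,-0.01],0.0374,0.043],
    [[0.0264,-0.0126,-0.01],0.0374,0.043],
    [[0.0264,-0.0126,-0.01],0.0374,0.043],
    [[0,0,-0.04],0,0.043],
    [[0,0,-0.04],0,0.043],
    [[0,0,-0.04],0,0.043],
    [[0,0,-0.03],0,0.043],
    [[0,0,0],0,0.043],
  ],
)

```text
time_s: 32.67
tcp_pos: [0.6218, -0.2937, 0.0617]
eef_rot: [-0.003, 0.994, 0.106, -0.005]
ft_force: [-0.6, -0.0, -0.7]
finger_gap: 0.458
grasp_force: 0.0
```

Run:
```python
from h import *
s=manip.read_state(); q=s['eef_rot'];print(s['tcp_pos'],2*np.arctan2(q[2],q[1]),s['finger_gap'],s['time_s'])
sc=cam('scene','sc12'); w=cam('wrist','w12')
import os
def blue(img):
    h,S,v=cv2.split(cv2.cvtColor(img,cv2.COLOR_RGB2HSV)); return ((h>100)&(h<125)&(S>120)&(v>50)).astype(np.uint8)
for n,im in (('now',sc['img']),('start',cv2.imread('pics/scene0.png')[:,:,::-1])):
    m=blue(im); m[:178]=0;m[240:]=0;m[:,:165]=0;m[:,255:]=0
    ys,xs=np.where(m); print(n,len(xs),xs.mean(),ys.mean(),xs.min(),xs.max(),ys.min(),ys.max())
```

```text
[ 0.62179907 -0.29372581  0.06166226] 0.21227166290657176 0.4582830434584694 32.6667
now 763 209.54259501965925 207.01965923984272 179 239 187 225
start 825 209.4848484848485 205.70424242424244 179 239 186 225
```

Call:
servo_tool(
  increments=[
    [[0,0,0],0,0.043],
    [[0,0,-0.015],0,0.043],
    [[0,0,-0.015],0,0.043],
    [[0,0,-0.015],0,0.043],
    [[0,0,-0.008],0,0.043],
    [[0,0,0],0,0.043],
    [[0,0,0],0,0.043],
    [[0,0,0],0,0.043],
    [[0,0,0],0,0.043],
    [[0,0,0],0,0.043],
  ],
)

```text
time_s: 33.6
tcp_pos: [0.6255, -0.2957, 0.018]
eef_rot: [0.0, 0.994, 0.106, 0.0]
ft_force: [-0.4, 0.2, -0.1]
finger_gap: 0.458
grasp_force: 0.0
```

Call:
servo_tool(
  increments=[
    [[0,0.0005,-0.007],0,0.043],
    [[0,0,-0.005],0,0.043],
    [[0,0,-0.003],0,0.043],
    [[0,0,0],0,0.043],
    [[0,0,0],0,0.015],
    [[0,0,0],0,0.015],
    [[0,0,0],0,0.015],
    [[0,0,0],0,0.015],
    [[0,0,0],0,0.015],
    [[0,0,0],0,0.015],
  ],
)

```text
time_s: 34.43
tcp_pos: [0.6253, -0.2951, 0.0024]
eef_rot: [0.0, 0.994, 0.106, 0.0]
ft_force: [-0.2, 0.4, 0.3]
finger_gap: 0.271
grasp_force: 30.0
```

Call:
servo_tool(
  increments=[
    [[0,0,0.035],0,0.015],
    [[0,0,0.04],0,0.015],
    [[-0.0151,0.0368,0.012],-0.0234,0.015],
    [[-0.0151,0.0368,0.012],-0.0234,0.015],
    [[-0.0151,0.0368,0.012],-0.0234,0.015],
    [[-0.0151,0.0368,0.005],-0.0234,0.015],
    [[-0.0151,0.0368,0],-0.0234,0.015],
    [[-0.0151,0.0368,0],-0.0234,0.015],
    [[-0.015,0.0367,0],-0.0233,0.015],
    [[-0.015,0.0366,0],-0.0233,0.015],
  ],
)

```text
time_s: 35.27
tcp_pos: [0.5034, 0.0006, 0.1183]
eef_rot: [-0.0, 1.0, 0.012, 0.0]
ft_force: [1.2, 0.7, -1.3]
finger_gap: 0.268
grasp_force: 30.0
```

Call:
servo_tool(
  increments=[
    [[0,0,0],0,0.015],
    [[0,0,0],0,0.015],
    [[0,0,-0.01],0,0.015],
    [[0,0,-0.01],0,0.015],
    [[0,0,-0.01],0,0.015],
    [[0,0,-0.006],0,0.015],
    [[0,0,0],0,0.015],
    [[0,0,0],0,0.015],
    [[0,0,0],0,0.015],
    [[0,0,0],0,0.015],
  ],
)

```text
time_s: 36.1
tcp_pos: [0.5048, -0.001, 0.0825]
eef_rot: [0.0, 1.0, 0.013, 0.0]
ft_force: [-0.4, 0.7, -0.8]
finger_gap: 0.274
grasp_force: 30.0
```

```bash
cat > sheet.py <<'E'
from h import *
from scipy.optimize import least_squares
def blue(img):
    h,S,v=cv2.split(cv2.cvtColor(img,cv2.COLOR_RGB2HSV)); return ((h>100)&(h<125)&(S>120)&(v>50)).astype(np.uint8)
def rect(c,x0,y0,z,r):
    """metric top view, 1 mm/px, +x up, +y left, centred on x0,y0"""
    n=2*r+1; src=np.float32([(0,0),(n-1,0),(n-1,n-1),(0,n-1)])
    W=[(x0+r/1000,y0+r/1000),(x0+r/1000,y0-r/1000),(x0-r/1000,y0-r/1000),(x0-r/1000,y0+r/1000)]
    H=cv2.getPerspectiveTransform(np.float32([px(c,(*w,z)) for w in W]),src)
    return cv2.warpPerspective(c['img'],H,(n,n))
E
python3 - <<'E'
from sheet import *
s=manip.read_state(); q=s['eef_rot'];print(s['tcp_pos'],2*np.arctan2(q[2],q[1]),s['finger_gap'],s['time_s'],s['ft_force'])
z=s['tcp_pos'][2]+.0056
for n in ('scene','side'):
    c=cam(n,n+'13'); t=rect(c,.5047,-.001,z,140); m=cv2.morphologyEx(blue(t),cv2.MORPH_OPEN,np.ones((5,5)))
    P=np.argwhere(m)[:,::-1].astype(np.float32); (cx,cy),wh,ang=cv2.minAreaRect(P)
    print(n,len(P),'rect centre',.5047-(cy-140)/1000,-.001-(cx-140)/1000,wh,ang)
E
```

```text
[ 0.50480095 -0.00104019  0.08249365] 0.025044479835419554 0.274045873598304 36.1 [-0.35071593  0.74207656 -0.77372829]
scene 12434 rect centre 0.5071113006591798 -0.0034522247314453126 (160.59982299804688, 160.3748779296875) 88.56790161132812
side 12454 rect centre 0.508053256225586 -0.002809112548828125 (167.78138732910156, 157.68145751953125) 88.83085632324219
```

Call:
servo_tool(
  increments=[
    [[-0.001,0.001,-0.005],0,0.015],
    [[0,0,-0.005],0,0.015],
    [[0,0,-0.004],0,0.015],
    [[0,0,-0.002],0,0.015],
    [[0,0,-0.0015],0,0.015],
    [[0,0,0],0,0.015],
    [[0,0,0],0,0.015],
    [[0,0,0],0,0.015],
    [[0,0,0],0,0.015],
    [[0,0,0],0,0.015],
  ],
)

```text
time_s: 37.03
tcp_pos: [0.5036, 0.0, 0.0647]
eef_rot: [-0.0, 1.0, 0.013, 0.0]
ft_force: [-0.1, 0.7, -0.8]
finger_gap: 0.267
grasp_force: 30.0
```

Sheet at home height. Release and lift, then look.

Call:
servo_tool(
  increments=[
    [[0,0,-0.0005],0,0.043],
    [[0,0,0],0,0.043],
    [[0,0,0],0,0.043],
    [[0,0,0],0,0.043],
    [[0,0,0.01],0,0.043],
    [[0,0,0.02],0,0.043],
    [[0,0.01,0.035],0,0.055],
    [[0,0.03,0.03],0,0.055],
    [[0,0.04,0.01],0,0.055],
    [[0,0.04,0],0,0.055],
  ],
)

```text
time_s: 37.87
tcp_pos: [0.5047, 0.1207, 0.1728]
eef_rot: [-0.0, 1.0, 0.012, 0.003]
ft_force: [0.8, 0.3, -0.2]
finger_gap: 0.584
grasp_force: 0.0
```

Call:
servo_tool(
  increments=[
    [[0.006,0.04,0],0.118,0.055],
    [[0.006,0.04,0],0.118,0.055],
    [[0.006,0.04,0],0.118,0.055],
    [[0.006,0.04,0],0.118,0.055],
    [[0.006,0,0],0.118,0.055],
    [[0.006,0,0],0.118,0.055],
    [[0.006,0,0],0.118,0.055],
    [[0.006,0,0],0.118,0.055],
    [[0.006,0,0],0.118,0.055],
    [[0.006,0,0],0.118,0.055],
  ],
)

```text
time_s: 38.7
tcp_pos: [0.5638, 0.2796, 0.1695]
eef_rot: [0.0, 0.822, 0.569, 0.0]
ft_force: [-0.1, 1.0, -0.9]
finger_gap: 0.588
grasp_force: 0.0
```

Run:
```python
from sheet import *
s=manip.read_state(); q=s['eef_rot'];print(s['tcp_pos'],2*np.arctan2(q[2],q[1]),s['finger_gap'],s['time_s'],s['ft_force'])
for n in ('scene','side'):
    c=cam(n,n+'14'); t=rect(c,.5047,-.001,.07,140); m=cv2.morphologyEx(blue(t),cv2.MORPH_OPEN,np.ones((5,5)))
    P=np.argwhere(m)[:,::-1].astype(np.float32); (cx,cy),wh,ang=cv2.minAreaRect(P)
    print(n,len(P),'rect centre',.5047-(cy-140)/1000,-.001-(cx-140)/1000,wh,ang)
    # check the same method on the yellow patches before covering gives camera bias
    d=dict(c); d['img']=cv2.imread('pics/'+n+'0.png')[:,:,::-1]
    t=rect(d,.5047,-.001,.022,140); h,S,v=cv2.split(cv2.cvtColor(t,cv2.COLOR_RGB2HSV))
    m=cv2.morphologyEx(((h>20)&(h<35)&(S>150)&(v>100)).astype(np.uint8),cv2.MORPH_OPEN,np.ones((5,5)))
    P=np.argwhere(m)[:,::-1].astype(np.float32); (cx,cy),wh,ang=cv2.minAreaRect(P)
    print(' yellow',.5047-(cy-140)/1000,-.001-(cx-140)/1000,wh,ang)
```

```text
[0.56380524 0.27956372 0.16946113] 1.211126391786958 0.5884916206276933 38.7 [-0.09735444  0.96585498 -0.90977137]
scene 14263 rect centre 0.5065000183105469 -0.001899993896484375 (159.35108947753906, 161.7742156982422) 88.26429748535156
 yellow 0.5058320190429688 -0.003261260986328125 (168.04495239257812, 168.49942016601562) 88.9583740234375
side 14418 rect centre 0.5072562438964844 -0.0024290771484375 (167.6167755126953, 161.0031280517578) 88.17203521728516
 yellow 0.5055060150146484 -0.00150897216796875 (167.2378387451172, 166.5603485107422) 88.5797348022461
```

Run:
```python
from sheet import *
for n in ('wrist','scene','side'):
    c=cam(n,n+'15'); np.save(n+'15.npy',c,allow_pickle=True)
    for k,p in (('K2b',(.5646,.305)),('K3b',(.499,.285))):
        t=rect(c,*p,.043,100); h,S,v=cv2.split(cv2.cvtColor(t,cv2.COLOR_RGB2HSV))
        red=(((h<8)|(h>172))&(S>130)&(v>70)).astype(np.uint8); br=((h>=8)&(h<22)&(S>90)&(v>70)).astype(np.uint8)
        for nm,m in (('red',red),('brown+red',cv2.morphologyEx(br|red,cv2.MORPH_CLOSE,np.ones((13,13))))):
            nn,l,st,ce=cv2.connectedComponentsWithStats(cv2.morphologyEx(m,cv2.MORPH_OPEN,np.ones((3,3))))
            for i in np.argsort(-st[1:,4])[:2]+1:
                (cx,cy),wh,a=cv2.minAreaRect(np.argwhere(l==i)[:,::-1].astype(np.float32))
                print(n,k,nm,st[i,4],'c',round(p[0]-(cy-100)/1000,4),round(p[1]-(cx-100)/1000,4),np.round(wh),round(a,1))
```

```text
wrist K2b red 898 c 0.5724 0.2602 [41. 22.] 77.5
wrist K2b red 479 c 0.5112 0.2506 [27. 22.] 80.5
wrist K2b brown+red 4698 c 0.5645 0.2956 [ 41. 119.] 77.5
wrist K2b brown+red 4035 c 0.4952 0.2844 [ 47. 119.] 80.3
wrist K3b red 894 c 0.5722 0.2602 [41. 22.] 77.5
wrist K3b red 475 c 0.5112 0.2504 [27. 22.] 78.7
wrist K3b brown+red 4800 c 0.5676 0.2961 [ 47. 119.] 77.9
wrist K3b brown+red 3958 c 0.4983 0.285 [ 41. 119.] 79.7
scene K2b red 2724 c 0.5558 0.2577 [136.  27.] 79.5
scene K2b brown+red 11002 c 0.55 0.2932 [136. 117.] 80.7
scene K2b brown+red 107 c 0.4795 0.32 [ 4. 29.] 82.9
scene K3b red 2234 c 0.5449 0.2559 [113.  27.] 81.0
scene K3b brown+red 9399 c 0.5444 0.2935 [118. 124.] 85.9
scene K3b brown+red 152 c 0.4801 0.3144 [ 5. 40.] 80.5
side K2b red 1312 c 0.5534 0.264 [33. 78.] 14.7
side K2b red 1171 c 0.4938 0.2507 [31. 64.] 9.0
side K2b brown+red 14262 c 0.5201 0.303 [128. 147.] 81.3
side K3b red 1309 c 0.5536 0.264 [33. 78.] 14.9
side K3b red 1302 c 0.488 0.2535 [35. 78.] 15.3
side K3b brown+red 15682 c 0.5171 0.3034 [136. 153.] 76.6
```

Call:
servo_tool(
  increments=[
    [[0.001,0.004,0],0.117,0.058],
    [[0,0.004,0],0.117,0.058],
    [[0,0.004,0],0.117,0.058],
    [[0,0.0036,0],0.117,0.058],
    [[0,0,-0.02],0.116,0.058],
    [[0,0,-0.04],0,0.058],
    [[0,0,-0.04],0,0.058],
    [[0,0,-0.03],0,0.058],
    [[0,0,0],0,0.058],
    [[0,0,0],0,0.058],
  ],
)

```text
time_s: 39.78
tcp_pos: [0.564, 0.295, 0.0385]
eef_rot: [-0.0, 0.627, 0.779, -0.001]
ft_force: [0.0, 1.1, 0.5]
finger_gap: 0.621
grasp_force: 0.0
```

Call:
servo_tool(
  increments=[
    [[0,0,-0.015],0,0.058],
    [[0,0,-0.01],0,0.058],
    [[0,0,-0.004],0,0.058],
    [[0,0,0],0,0.03],
    [[0,0,0],0,0.03],
    [[0,0,0],0,0.03],
    [[0,0,0],0,0.03],
    [[0,0,0],0,0.03],
    [[0,0,0],0,0.03],
    [[0,0,0],0,0.03],
  ],
)

```text
time_s: 40.62
tcp_pos: [0.565, 0.2954, 0.0107]
eef_rot: [0.0, 0.626, 0.78, 0.001]
ft_force: [-0.3, -0.4, 6.4]
finger_gap: 0.423
grasp_force: 30.0
```

Call:
servo_tool(
  increments=[
    [[0,0,0.035],0,0.03],
    [[0,0,0.035],0,0.03],
    [[0,0,0.035],0,0.03],
    [[0.0004,-0.0388,0.012],-0.0276,0.03],
    [[0.0004,-0.0388,0.012],-0.0276,0.03],
    [[0.0004,-0.0388,0.012],-0.0276,0.03],
    [[0.0004,-0.0388,0],-0.0276,0.03],
    [[0.0004,-0.0388,0],-0.0276,0.03],
    [[0.0003,-0.0388,0],-0.0276,0.03],
    [[0.0003,-0.039,0],-0.0274,0.03],
  ],
)

```text
time_s: 41.45
tcp_pos: [0.5668, 0.0215, 0.151]
eef_rot: [0.0, 0.699, 0.716, 0.0]
ft_force: [0.5, 0.3, -1.4]
finger_gap: 0.42
grasp_force: 30.0
```

Call:
servo_tool(
  increments=[
    [[0,0,0],0,0.03],
    [[0,0,0],0,0.03],
    [[0,0,-0.02],0,0.03],
    [[0,0,-0.02],0,0.03],
    [[0,0,-0.015],0,0.03],
    [[0,0,-0.007],0,0.03],
    [[0,0,-0.005],0,0.03],
    [[0,0,0],0,0.03],
    [[0,0,0],0,0.03],
    [[0,0,0],0,0.03],
  ],
)

```text
time_s: 42.28
tcp_pos: [0.5676, 0.0235, 0.0846]
eef_rot: [0.001, 0.698, 0.716, 0.0]
ft_force: [0.2, 0.7, -0.9]
finger_gap: 0.429
grasp_force: 30.0
```

Call:
servo_tool(
  increments=[
    [[0,0,-0.004],0,0.03],
    [[0,0,-0.0025],0,0.03],
    [[0,0,-0.0005],0,0.03],
    [[0,0,0],0,0.03],
    [[0,0,0],0,0.06],
    [[0,0,0],0,0.06],
    [[0,0,0],0,0.06],
    [[0,0,0.015],0,0.06],
    [[0,0,0.03],0,0.06],
    [[0,0,0.035],0,0.06],
  ],
)

```text
time_s: 43.12
tcp_pos: [0.5662, 0.0233, 0.1559]
eef_rot: [-0.001, 0.698, 0.716, -0.001]
ft_force: [1.1, 0.2, -0.0]
finger_gap: 0.635
grasp_force: 0.0
```

Call:
servo_tool(
  increments=[
    [[-0.0086,0.0327,0],0.0194,0.058],
    [[-0.0086,0.0327,0],0.0194,0.058],
    [[-0.0086,0.0327,0],0.0194,0.058],
    [[-0.0086,0.0327,0],0.0194,0.058],
    [[-0.0086,0.0327,0],0.0194,0.058],
    [[-0.0086,0.0327,0],0.0194,0.058],
    [[-0.0086,0.0327,0],0.0194,0.058],
    [[-0.0086,0.0325,0],0.0192,0.058],
    [[0,0,-0.03],0,0.058],
    [[0,0,-0.03],0,0.058],
  ],
)

```text
time_s: 43.95
tcp_pos: [0.4983, 0.2868, 0.0969]
eef_rot: [0.001, 0.639, 0.769, 0.002]
ft_force: [0.6, -0.3, 0.0]
finger_gap: 0.615
grasp_force: 0.0
```

Run:
```python
from sheet import *
s=manip.read_state(); q=s['eef_rot'];print(s['tcp_pos'],2*np.arctan2(q[2],q[1]),s['finger_gap'],s['time_s'],s['ft_force'])
for n in ('scene','side'):
    c=cam(n,n+'16'); t=rect(c,.5047,-.001,.07,140); m=cv2.morphologyEx(blue(t),cv2.MORPH_OPEN,np.ones((5,5)))
    P=np.argwhere(m)[:,::-1].astype(np.float32); (cx,cy),wh,ang=cv2.minAreaRect(P)
    print(n,len(P),'sheet',.5047-(cy-140)/1000,-.001-(cx-140)/1000,wh,ang)
```

```text
[0.49834454 0.28682143 0.09690576] 1.754158184553199 0.6154873171569873 43.95 [ 0.64520522 -0.29224639  0.02964822]
scene 8816 sheet 0.5061637908935547 -0.0016482849121093749 (156.265380859375, 161.1386260986328) 88.46566009521484
side 9839 sheet 0.4969045593261719 -0.000819061279296875 (144.08580017089844, 158.9978485107422) 87.79740142822266
```

Call:
servo_tool(
  increments=[
    [[0,0,0],0,0.058],
    [[0,0,-0.03],0,0.058],
    [[0,0,-0.025],0,0.058],
    [[0,0,-0.02],0,0.058],
    [[0,0,-0.008],0,0.058],
    [[0,0,-0.004],0,0.058],
    [[0,0,0],0,0.03],
    [[0,0,0],0,0.03],
    [[0,0,0],0,0.03],
    [[0,0,0],0,0.03],
  ],
)

```text
time_s: 44.88
tcp_pos: [0.4991, 0.2851, 0.0111]
eef_rot: [0.0, 0.641, 0.768, 0.001]
ft_force: [-0.3, -0.9, 7.3]
finger_gap: 0.425
grasp_force: 30.0
```

Call:
servo_tool(
  increments=[
    [[0,0,0],0,0.03],
    [[0,0,0],0,0.03],
    [[0,0,0],0,0.03],
    [[0,0,0],0,0.03],
    [[0,0,0],0,0.03],
    [[0,0,0],0,0.03],
    [[0,0,0],0,0.03],
    [[0,0,0],0,0.03],
    [[0,0,0],0,0.03],
    [[0,0,0],0,0.03],
  ],
)

```text
time_s: 45.72
tcp_pos: [0.4991, 0.285, 0.0111]
eef_rot: [0.0, 0.641, 0.768, 0.001]
ft_force: [-0.4, -1.7, 7.2]
finger_gap: 0.424
grasp_force: 30.0
```

Call:
servo_tool(
  increments=[
    [[0,0,0.03],0,0.03],
    [[0,0,0.04],0,0.03],
    [[0,0,0.04],0,0.03],
    [[-0.007,-0.0388,0.01],-0.0194,0.03],
    [[-0.007,-0.0388,0.01],-0.0194,0.03],
    [[-0.007,-0.0388,0.01],-0.0194,0.03],
    [[-0.007,-0.0388,0],-0.0194,0.03],
    [[-0.007,-0.0388,0],-0.0194,0.03],
    [[-0.007,-0.0388,0],-0.0194,0.03],
    [[-0.007,-0.0388,0],-0.0194,0.03],
  ],
)

```text
time_s: 46.55
tcp_pos: [0.4487, 0.0115, 0.1503]
eef_rot: [0.001, 0.691, 0.722, 0.0]
ft_force: [1.9, -0.5, -1.2]
finger_gap: 0.421
grasp_force: 30.0
```

Call:
servo_tool(
  increments=[
    [[-0.0072,-0.039,0],-0.0192,0.03],
    [[0,0,0],0,0.03],
    [[0,0,0],0,0.03],
    [[0,0,-0.02],0,0.03],
    [[0,0,-0.02],0,0.03],
    [[0,0,-0.015],0,0.03],
    [[0,0,-0.01],0,0.03],
    [[0,0,0],0,0.03],
    [[0,0,0],0,0.03],
    [[0,0,0],0,0.03],
  ],
)

```text
time_s: 47.38
tcp_pos: [0.4428, -0.0255, 0.0855]
eef_rot: [0.001, 0.698, 0.716, 0.0]
ft_force: [0.3, 0.2, -0.2]
finger_gap: 0.424
grasp_force: 30.0
```

Call:
servo_tool(
  increments=[
    [[0,0,-0.004],0,0.03],
    [[0,0,-0.003],0,0.03],
    [[0,0,-0.0008],0,0.03],
    [[0,0,0],0,0.03],
    [[0,0,0],0,0.06],
    [[0,0,0],0,0.06],
    [[0,0,0],0,0.06],
    [[0,0,0.015],0,0.06],
    [[0,0,0.03],0,0.06],
    [[0,0,0.035],0,0.06],
  ],
)

```text
time_s: 48.22
tcp_pos: [0.4412, -0.0258, 0.1565]
eef_rot: [-0.001, 0.698, 0.716, -0.001]
ft_force: [0.5, -0.1, 0.6]
finger_gap: 0.635
grasp_force: 0.0
```

Call:
servo_tool(
  increments=[
    [[0,0,0.02],-0.1,0.08],
    [[0,-0.02,0.03],-0.12,0.08],
    [[0,-0.03,0.02],-0.12,0.08],
    [[0,-0.03,0.02],-0.12,0.08],
    [[0,-0.03,0.02],-0.12,0.08],
    [[0,-0.03,0.02],-0.12,0.08],
    [[0,-0.03,0.01],-0.12,0.08],
    [[0,-0.02,0],-0.12,0.08],
    [[0,0,0],0,0.08],
    [[0,0,0],0,0.08],
  ],
)

```text
time_s: 49.05
tcp_pos: [0.4419, -0.2163, 0.2963]
eef_rot: [-0.0, 0.947, 0.322, -0.0]
ft_force: [0.4, -0.3, -0.6]
finger_gap: 0.851
grasp_force: 0.0
```

Run:
```python
from sheet import *
s=manip.read_state(); print(s['tcp_pos'],s['time_s'])
a=cam('scene','sc17');b=cam('side','si17')
cv2.imwrite('pics/final.png',np.hstack([cv2.resize(a['img'][175:285,225:345,::-1],(400,367),interpolation=cv2.INTER_CUBIC),cv2.resize(b['img'][165:275,195:315,::-1],(400,367),interpolation=cv2.INTER_CUBIC)]))
for n,c in (('scene',a),('side',b)):
  for k,p in (('T2',(.5671,.0236)),('T4',(.4423,-.0256))):
    print(n,k,(px(c,(*p,.11))).round(1))
    R=np.array([[.9997,-.025],[.025,.9997]])
    Q=np.array([px(c,(*(np.array(p)+R@np.array(o)),.11)) for o in [(.02,.06),(.02,-.06),(-.02,-.06),(-.02,.06)]])
    im=c['img']; cv2.polylines(im,[np.int32(np.round(Q*8))],True,(0,255,0),1,cv2.LINE_AA,3)
cv2.imwrite('pics/final.png',np.hstack([cv2.resize(a['img'][175:285,225:345,::-1],(400,367),interpolation=cv2.INTER_CUBIC),cv2.resize(b['img'][165:275,195:315,::-1],(400,367),interpolation=cv2.INTER_CUBIC)]))
```

```text
[ 0.44190589 -0.21632286  0.29628879] 49.05
scene T2 [298.  209.1]
scene T4 [305.7 182.3]
side T2 [270.  206.7]
side T4 [314.5 212.6]
```

View pics/final.png

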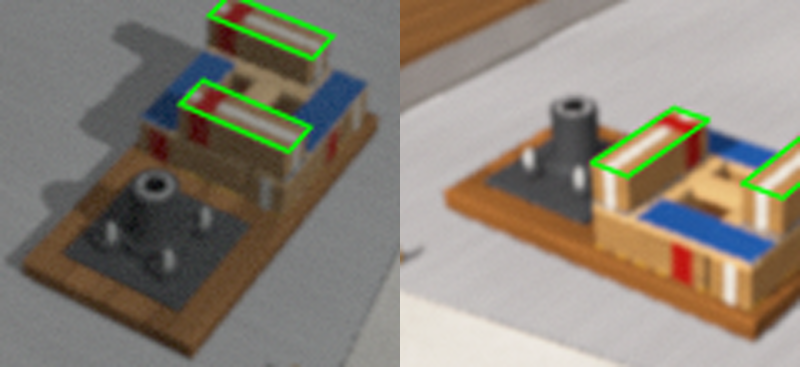

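The predicted outlines of both top cartons match the pictures in both cameras. The sheet lies square on the layer, the hub is home and the cardboard is empty.

```bash
python3 -c "
from cell import manip
print(manip.close_job())"
```

```text
the job is handed in; nothing more can be done
None
```

The job is handed in at about 49 s of arm time; the close call gave no verdict, but the final pictures showed the hub home, four cartons on the yellow patches, the sheet square on them, and the other two of the six cartons on blue patches.

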